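# Make up the medallion pressing stack

### The arm

A 6-joint arm with a two-finger parallel gripper is mounted at the origin on the work surface. World frame = base frame: x ahead of the robot, y to its left, z up, the work surface at z = 0. Lengths are in mm, angles in degrees, forces in N, time in s.
With the tool pointing down it reaches from about 300 to 850 mm from the base axis. Payload 4.2 kg.
Tool frame: the origin (TCP) lies between the finger pads; the fingertips stand 25 mm ahead of it and the grasp point (between the pads) lies 6 mm ahead of it; x points along the fingers, y is the direction in which the jaws open and shut, and the axes are right-handed (so a half turn about x gives the same grasp; the last joint's range is limited). The gripper opens to 91 mm and grips with 3 to 60 N. Pads are 32 mm wide; open, the fingers measure 118 mm over their backs; the gripper's body (76 mm by 178 mm) begins 60 mm behind the grasp point.
Start: joints at [72.25, 18.312, 89.639, -0, 72.044, -1.146], TCP at [164.314, 551.037, 238.976] pointing down, gripper open.
Joint ranges: [-177.97, 177.97], [-48.28, 115.42], [12.27, 149.76], [-77.06, 257.06], [2.81, 150.46], [-146.56, 146.56]. Speed limits (degrees/s): [147.25, 147.25, 180, 180, 180, 180].

### API

Orientations are given as [roll, pitch, yaw] about the fixed x, y, z axes, in that order (R = Rz(yaw) Ry(pitch) Rx(roll)).
In Python, from workcell import env gives the robot as it stands.
- The arm moves only by the tool jog_arm, never from a script. Its argument "plan" is one flat list of numbers, 4 for each row, row after row: the shift along the tool's x, y, z in cm, then the turn about the tool's x in units of 6 degrees (1.0 is 6 degrees). In form: [tx, ty, tz, turn, tx, ty, tz, turn, ...]. A call has 1 to 12 rows; each row shifts and turns the commanded pose from where the row before left it, along the tool's axes as they then stand; what a row does not reach is not made up. A row lasts 1/12 s, in which the tool goes at most 41.7 mm and 7.16 degrees, less where a joint would pass 70% of its speed; a pose out of reach is approached as far as the arm can. A call with a gripper value outside its range is refused whole. "claw" is the finger opening in cm, from 0 to 9.12, set as the call begins (left out, the last holds). The fingers move at their own pace and stop on an object; "newtons" is the grip in N (left out, the last holds). Time passes only in rows, so rows that do not move let the fingers close. It gives the time, the measured TCP pose, the force and the opening at its end, in the units of the state.
- env.state(): the state, without advancing time (a new reading comes with each control period).
- env.grab_frame(name): name is "scene" or "top" or "wrist"; returns the picture (420x560x3 uint8, red, green, blue); there is no depth.
- env.calibration(name): a dict with "vertical_fov" (degrees; the focal length in pixels is half the picture's height over the tangent of half this angle, whatever the lens; pixels are square), "cx", "cy" (the principal point, pixels), "origin" and "orientation" of the camera in the world; the wrist camera has in their place "T_tool_cam" (4x4, takes a point from camera to tool coordinates, whose origin is the TCP and whose axes are the tool frame's). Camera axes: x right, y down, z forward; pixel columns grow to the right and rows downward; lengths in mm; the calibration is good to about 2 mm. The wrist camera is an equidistant fisheye: a pixel r from the principal point sees the ray r / f radians off the axis. A picture is of the moment at which its call begins: read the wrist's pose just before it. calibration takes no time and is no camera call.
- env.job_done(): hands the job in, once; it reports no verdict.
The state is a dict: "time_s": time; "qpos": joint angles; "qvel": joint speeds; "effort": joint torques, N m; "ee_pos": TCP position; "ee_rot": TCP orientation; "force": force on the tool from outside, world axes, zero at the start; "torque": the same for the moment, N m; "gripper_width": finger opening in mm.
Only numpy, scipy, OpenCV 4.12 (cv2) and the standard library are available. Lean on these libraries where they do the work, as an engineer would, in place of code of your own. Each camera call takes 0.05 s, during which the arm holds its last target.

### The job

Make up the pressing stack on the square aluminium plate, bottom to top: the steel die with the round opening in the middle of the plate, the brass disc over its opening, the wide rubber pad on the disc, and last the steel pusher with its wide foot down on the pad. Centre each piece on the one below, set it down gently rather than dropping it, and let go before fetching the next. Leave the square-holed die, the narrow rubber pad and the wire spool where they are.

Things in the scene. Friction and masses are not known exactly. Their poses are not given: they have to be found in the camera images.
- carrier: Square aluminium plate fixed to the bench, 110 x 110 x 10 mm, with a thin dark circle 84 mm across and four screw heads drawn flat on its top. Origin: centre of its underside; top 10 mm above it; x and y along its sides, z up.
- die: Dark steel die, 56 x 56 x 20 mm square block with a ROUND through hole 31 mm across in the middle; loose, lying flat, about 0.4 kg. Origin: centre of its underside; x and y along its sides, z up.
- blank: Plain brass disc 50 mm across, 6 mm thick, loose, lying flat, about 0.1 kg. Origin: centre of its underside; z up.
- pad: Wide black rubber pad, a cylinder 40 mm across and 25 mm high, loose, standing, about 40 g (behaves as rigid). Origin: centre of its underside; z up.
- pusher: Bright steel pusher, loose, standing upright, 36 mm high, about 0.2 kg: round foot 40 mm across and 12 mm high, above it a round stem 24 mm across from 12 to 36 mm. Origin: centre of the foot's underside; z up.
- spare_die: Not wanted, leave alone: dark steel die of the same 56 x 56 x 20 mm size but with a SQUARE through hole 27 mm wide; loose. Origin: centre of its underside; x and y along its sides.
- spare_pad: Not wanted, leave alone: narrow black rubber pad 26 mm across, 25 mm high, loose, standing. Origin: centre of its underside.
- spool: Not wanted, leave alone: small wire spool, white flanges 50 mm across with brass wire between, 20 mm high, loose, lying flat. Origin: centre of its underside.
- rack: Obstacle, fixed: wooden block 90 x 90 x 30 mm with nine steel punches standing in it, 54 mm high overall. Origin: centre of its underside; x and y along its sides.
- doming_block: Obstacle, fixed: 50 mm steel cube with round hollows. Origin: centre of its underside.
There are look-alikes about, which are no part of the job. Leave any brown or green look-alike of the pad alone. There is more than one size of the blank; the one meant has the size given above.

How it is judged:
By the outcome, as a careful person would: the job done as asked, in the order asked, and still so for the second after the job is handed in, with the robot touching nothing.
It also fails if it takes over 122 s, if anything falls off the work surface, if the arm or the gripper's body presses on something with over 40 N, if the wrist force passes 120 N, or if a joint passes its speed limit or range.

## Working session

There is one attempt and no reset: what is moved stays moved. The work goes in short steps, Python scripts to look and compute and a tool call to move; the robot and the scene stay as the last step left them, time stands still between calls to the robot, and variables do not carry over. Pictures are saved under pics/ and viewed, and the job is handed in when it is done.

Besides the shell and the picture viewer there is one more tool, called by a JSON object that holds its "name" and its "arguments". jog_arm: Moves the arm, as the interface text tells. Its arguments: {"type":"object","properties":{"plan":{"type":"array"},"claw":{"type":"number"},"newtons":{"type":"number"}},"required":["plan"]}

```bash
ls; mkdir -p pics; python3 - <<'E'
from workcell import env
import cv2
s=env.state();print(s)
for n in("scene","top","wrist"):
    c=env.calibration(n);print(n,c)
    cv2.imwrite(f"pics/{n}0.png",env.grab_frame(n)[:,:,::-1])
E
```

```text
pics
{'time_s': 0.0, 'qpos': array([ 7.22498248e+01,  1.83535908e+01,  8.97057813e+01, -1.09412285e-03,
        7.20411782e+01, -1.14590847e+00]), 'qvel': array([-0.06734141,  0.10173872,  0.08243819,  0.02578318, -0.13447812,
       -0.03766296]), 'effort': array([-6.52060280e-04, -4.12449861e+01, -2.31970435e+01,  7.25210784e-02,
        4.55552316e-02, -1.31015217e-04]), 'ee_pos': array([164.18251189, 550.60345097, 238.10490319]), 'ee_rot': array([ -90.55318861,   89.89944422, -107.15711704]), 'force': array([-0.06174418,  0.5294932 , -1.22893485]), 'torque': array([0.02339811, 0.05105706, 0.01768581]), 'gripper_width': 91.18505414305447}
scene {'vertical_fov': 44.14992647083021, 'cx': 281.4067658764113, 'cy': 209.63164242159866, 'origin': array([840.90964197, 544.83048804, 876.4446719 ]), 'orientation': array([-1.42281130e+02,  7.43952125e-02,  1.48895010e+02])}
top {'vertical_fov': 51.26620751876198, 'cx': 273.9692255646781, 'cy': 214.50790450741374, 'origin': array([ 352.53917464,  -18.83517947, 1035.83436677]), 'orientation': array([-169.7864046 ,    1.29324953,  -89.08977456])}
wrist {'vertical_fov': 65.70646984690485, 'cx': 278.7508867445866, 'cy': 216.27546320424923, 'T_tool_cam': array([[ 3.83679843e-04, -2.39724552e-01,  9.70840868e-01,
        -1.44468313e+02],
       [ 9.99999848e-01,  4.76561936e-04, -2.77528683e-04,
        -1.19629886e-01],
       [-3.96135364e-04,  9.70840827e-01,  2.39724699e-01,
        -6.69721406e+01],
       [ 0.00000000e+00,  0.00000000e+00,  0.00000000e+00,
         1.00000000e+00]])}
```

View pics/scene0.png

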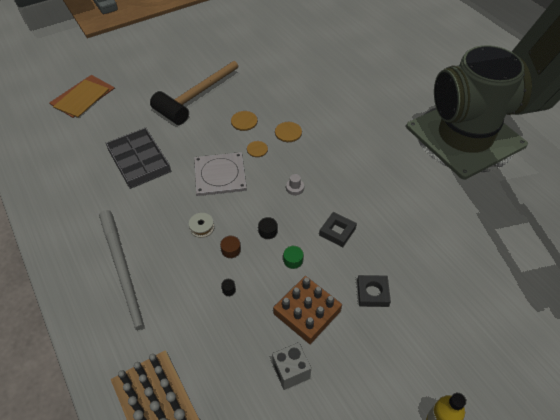

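View pics/top0.png

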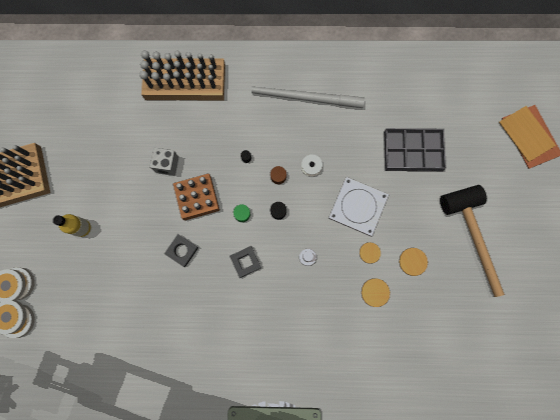

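View pics/wrist0.png

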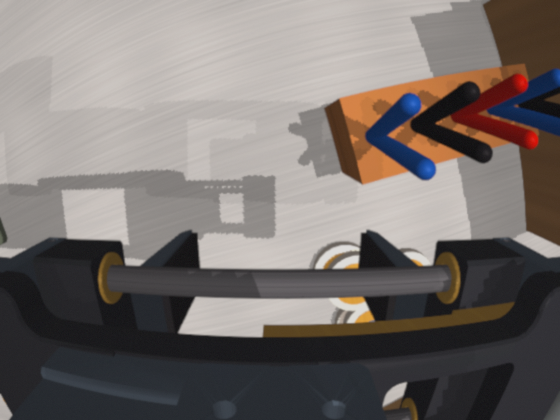

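The top view shows these candidates:
- **Dies:** round hole at (181,250), square hole at (245,262).
- **Discs:** (370,253), (376,292) and (413,262).
- **Pads:** black wide (278,211), black narrow (246,156), brown (278,175), green (242,213).
- **Others:** pusher (308,257), plate (359,206), spool (312,164).

Next I'll measure sizes and look at crops.

```bash
cat > h.py <<'E'
import numpy as np,cv2
from scipy.spatial.transform import Rotation as R
from workcell import env
CAL={n:env.calibration(n) for n in("scene","top")}
def K(c):
    f=210/np.tan(np.radians(c["vertical_fov"])/2); return f
def ray(n,u,v):
    c=CAL[n];f=K(c)
    d=np.array([(u-c["cx"])/f,(v-c["cy"])/f,1.])
    return c["origin"],R.from_euler("xyz",c["orientation"],degrees=True).as_matrix()@d
def pix2w(n,u,v,z):
    o,d=ray(n,u,v);return o+d*(z-o[2])/d[2]
def w2pix(n,p):
    c=CAL[n];f=K(c)
    q=R.from_euler("xyz",c["orientation"],degrees=True).as_matrix().T@(np.array(p,float)-c["origin"])
    return np.array([c["cx"]+f*q[0]/q[2],c["cy"]+f*q[1]/q[2]])
def wproj(pts,pos,rot):
    c=env.calibration("wrist");f=K(c);T=c["T_tool_cam"]
    Rt=R.from_euler("xyz",rot,degrees=True).as_matrix()
    p=(np.atleast_2d(pts)-pos)@Rt
    q=(p-T[:3,3])@T[:3,:3]
    th=np.arctan2(np.hypot(q[:,0],q[:,1]),q[:,2]);ph=np.arctan2(q[:,1],q[:,0])
    return np.c_[c["cx"]+f*th*np.cos(ph),c["cy"]+f*th*np.sin(ph)]
def wpix2w(u,v,z,pos,rot):
    c=env.calibration("wrist");f=K(c);T=c["T_tool_cam"]
    dx,dy=u-c["cx"],v-c["cy"];r=np.hypot(dx,dy);th=r/f
    d=np.array([np.sin(th)*dx/max(r,1e-9),np.sin(th)*dy/max(r,1e-9),np.cos(th)])
    Rt=R.from_euler("xyz",rot,degrees=True).as_matrix()
    o=Rt@T[:3,3]+pos; d=Rt@T[:3,:3]@d
    return o+d*(z-o[2])/d[2]
E
python3 - <<'E'
from h import *
t=cv2.imread("pics/top0.png")
print("f",K(CAL["top"]))
for nm,u,v,z in [("die",181,250,20),("spare",245,262,20),("d1",370,253,6),("d2",376,292,6),("d3",413,262,6),("pad",278,211,25),("npad",246,156,25),("brown",278,175,25),("green",242,213,25),("pusher",308,257,36),("plate",359,206,10),("spool",312,164,20),("rack",196,196,40),("dome",164,161,50)]:
    print(nm,pix2w("top",u,v,z).round(1))
hsv=cv2.cvtColor(t,cv2.COLOR_BGR2HSV)
def blobs(m,mn=60):
    n,l,s,c=cv2.connectedComponentsWithStats(m.astype(np.uint8))
    for i in range(1,n):
        if s[i,4]>mn and s[i,4]<4000:
            cn=max(cv2.findContours((l==i).astype(np.uint8),cv2.RETR_EXTERNAL,cv2.CHAIN_APPROX_NONE)[0],key=len)
            if len(cn)>5: print(s[i,4],c[i].round(2),[np.round(x,2) for x in cv2.fitEllipse(cn)], "eqdiam mm~",round(2*np.sqrt(s[i,4]/np.pi)*1030/K(CAL["top"]),1))
sub=lambda m:(m & (np.indices(m.shape)[1]>130)&(np.indices(m.shape)[1]<450)&(np.indices(m.shape)[0]>110)&(np.indices(m.shape)[0]<330))
print("gold");blobs(sub((hsv[...,1]>120)&(hsv[...,0]>10)&(hsv[...,0]<30)))
print("dark");blobs(sub(hsv[...,2]<70))
cv2.imwrite("pics/topcrop.png",cv2.resize(t[140:310,150:440],None,fx=2.7,fy=2.7,interpolation=cv2.INTER_CUBIC))
E
```

```text
f 437.654712679884
die [448.4 222.9  20. ]
spare [422.6  72.4  20. ]
d1 [ 448.8 -219.1    6. ]
d2 [ 359.  -230.8    6. ]
d3 [ 429.2 -318.3    6. ]
pad [542.8  -2.5  25. ]
npad [676.7  76.5  25. ]
brown [630.2  -1.2  25. ]
green [537.   82.2  25. ]
pusher [434.9 -72.5  36. ]
plate [ 560.  -194.8   10. ]
spool [659.7 -82.5  20. ]
rack [573.5 189.7  40. ]
dome [654.8 267.3  50. ]
gold
206 [277.96 174.57] [array([277.99, 174.54]), array([14.58, 16.49]), np.float64(173.64)] eqdiam mm~ 38.1
1064 [196.64 197.51] [array([195.9 , 196.61]), array([43.06, 44.  ]), np.float64(165.38)] eqdiam mm~ 86.6
330 [369.64 252.51] [array([369.62, 252.51]), array([19.17, 20.07]), np.float64(139.86)] eqdiam mm~ 48.2
603 [413.04 261.45] [array([413.05, 261.44]), array([26.2 , 27.48]), np.float64(145.33)] eqdiam mm~ 65.2
614 [375.23 292.34] [array([375.22, 292.35]), array([26.4 , 27.77]), np.float64(153.48)] eqdiam mm~ 65.8
dark
527 [412.77 151.23] [array([409.92, 152.12]), array([41.51, 64.39]), np.float64(105.16)] eqdiam mm~ 61.0
95 [436.94 134.86] [array([458.52, 110.3 ]), array([29.52, 59.86]), np.float64(0.0)] eqdiam mm~ 25.9
76 [398.68 153.03] [array([410.9 , 139.74]), array([19.96, 30.73]), np.float64(0.0)] eqdiam mm~ 23.2
82 [418.07 153.33] [array([430.47, 139.27]), array([20.76, 32.29]), np.float64(0.0)] eqdiam mm~ 24.0
106 [245.75 156.27] [array([245.76, 156.28]), array([ 9.54, 12.21]), np.float64(164.7)] eqdiam mm~ 27.3
172 [168.87 167.2 ] [array([152.1 , 146.14]), array([32.74, 63.37]), np.float64(140.48)] eqdiam mm~ 34.8
172 [445.23 203.31] [array([445.15, 202.78]), array([ 9.46, 22.86]), np.float64(176.28)] eqdiam mm~ 34.8
234 [278.1  210.24] [array([278.11, 210.26]), array([15.52, 17.33]), np.float64(170.89)] eqdiam mm~ 40.6
85 [200.84 214.19] [array([200.68, 214.22]), array([ 2.13, 37.01]), np.float64(74.67)] eqdiam mm~ 24.5
```

View pics/topcrop.png

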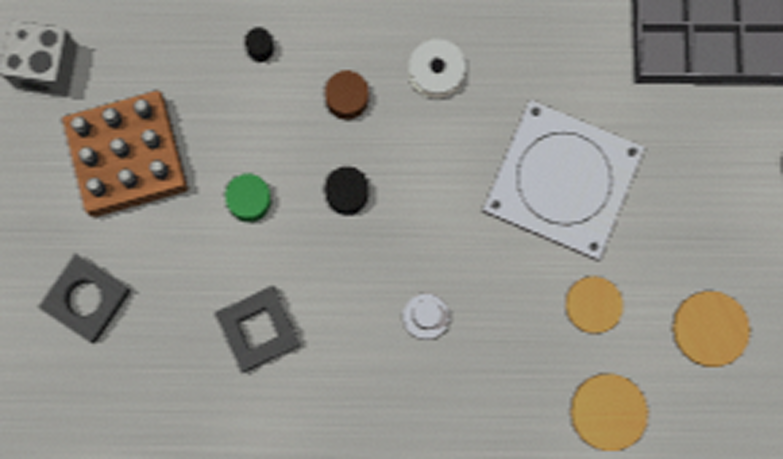

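Picked by description: the round-hole die is at (181,250). The smallest disc at (370,253) measures about 48–50 mm, against about 65 mm for the other two. The wide black pad is at (278,211) and the pusher at (308,257). Next I'll work out the tool axes and the first move.

```bash
cat >> h.py <<'E'
def tool(): 
    s=env.state();return s,s["ee_pos"],R.from_euler("xyz",s["ee_rot"],degrees=True).as_matrix()
def go(target,yawdeg=None):
    """print tool-frame shift (cm) to reach target TCP, and turn units to bring jaw (y) axis to yawdeg (mod 180)"""
    s,p,M=tool(); d=M.T@(np.array(target)-p)/10
    yw=np.degrees(np.arctan2(M[1,1],M[0,1]))
    print("t",round(s["time_s"],2),"pos",p.round(1),"tool x",M[:,0].round(3),"y",M[:,1].round(3),"jaw yaw",yw.round(2),"w",round(s["gripper_width"],1),"F",s["force"].round(1),"q6",s["qpos"][5].round(1))
    print("shift cm",d.round(2),"len",np.linalg.norm(d).round(1))
    if yawdeg is not None:
        # turning about tool x(down) by +a -> world yaw -a
        e=-(yawdeg-yw); e=(e+90)%180-90; print("turn units",(e/6).round(2),"deg",round(e,1))
E
python3 - <<'E'
from h import *
go([448,223,180],0)
s,p,M=tool()
for o in (0,-40,-60,-80):
    print(o,wproj([p+M@np.array([150,0,o])],p,s["ee_rot"]))
E
```

```text
t 0.15 pos [164.2 550.7 238.3] tool x [-0.    -0.001 -1.   ] y [ 0.286  0.958 -0.001] jaw yaw 73.4 w 91.4 F [ 0.1 -0.2  0.8] q6 -1.1
shift cm [  5.86 -23.29  36.56] len 43.7
turn units 12.23 deg 73.4
0 [[278.97317477 210.27507782]]
-40 [[278.99623498 167.25577336]]
-60 [[279.0070363  145.25048341]]
-80 [[279.01718775 123.17456161]]
```

{"name": "jog_arm", "arguments": {"plan": [0.3,-1.75,2.75,0,0.36,-2.2,3.45,0,0.36,-2.2,3.45,0,0.36,-2.2,3.45,0,0.36,-2.2,3.45,0,0.36,-2.2,3.45,0,0.36,-2.2,3.45,0,0.36,-2.2,3.45,0,0.36,-2.2,3.45,0,0.36,-2.2,3.45,0,0.3,-1.75,2.75,0,0,0,0,1], "claw": 9.1, "newtons": 25}}

```text
time_s: 1.15
ee_pos: [451.0, 219.1, 199.8]
ee_rot: [-46.5, 89.9, -69.4]
force: [0.3, 0.3, -0.2]
gripper_width: 91.1
```

{"name": "jog_arm", "arguments": {"plan": [0,0,0,1,0,0,0,1,0,0,0,0.5,0,0,0,0]}}

```text
time_s: 1.48
ee_pos: [447.9, 223.0, 200.3]
ee_rot: [-124.4, 90.0, -162.0]
force: [-0.1, -0.0, -0.1]
gripper_width: 91.3
```

```bash
cat >> h.py <<'E'
def snap(name):
    s=env.state();im=env.grab_frame("wrist")[:,:,::-1].copy();cv2.imwrite(f"pics/{name}.png",im)
    np.savez(f"pics/{name}.npz",pos=s["ee_pos"],rot=s["ee_rot"]);return im
def pw(name,u,v,z):
    d=np.load(f"pics/{name}.npz");return wpix2w(u,v,z,d["pos"],d["rot"])
E
python3 - <<'E'
from h import *
go([448,223,27],52)
snap("w1")
E
```

```text
t 1.48 pos [447.9 223.  200.3] tool x [-0.001 -0.    -1.   ] y [ 0.611  0.791 -0.001] jaw yaw 52.32 w 91.3 F [-0.1 -0.  -0.1] q6 -27.2
shift cm [1.733e+01 1.000e-02 1.000e-02] len 17.3
turn units 0.05 deg 0.3
```

View pics/w1.png

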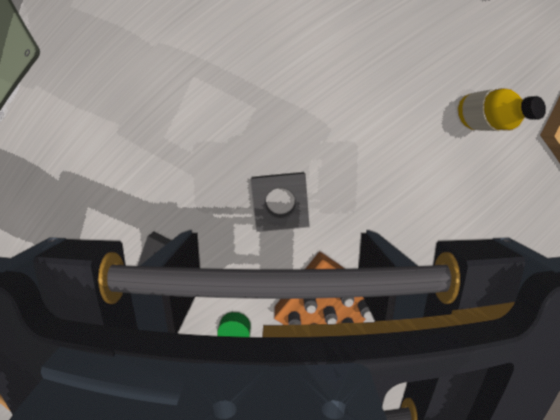

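The wrist view shows the die with its round hole near (280,202), rotated a few degrees against the jaws. I'll measure its corners more finely.

```bash
python3 - <<'E'
from h import *
im=cv2.imread("pics/w1.png")
x0,y0=230,150
cv2.imwrite("pics/w1c.png",cv2.resize(im[y0:y0+100,x0:x0+100],None,fx=6,fy=6,interpolation=cv2.INTER_CUBIC))
E
```

```text
(no output)
```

View pics/w1c.png

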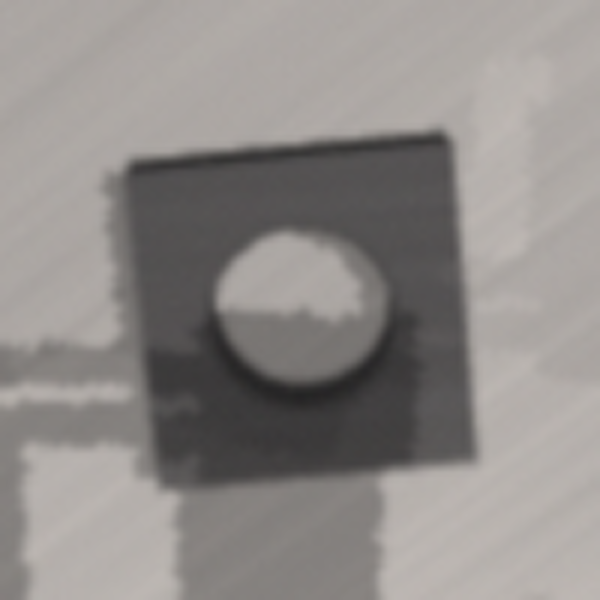

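```bash
python3 - <<'E'
from h import *
c=[(132,172),(450,148),(477,461),(162,490)]
W=np.array([pw("w1",230+(u-2.5)/6,150+(v-2.5)/6,20) for u,v in c])
print(W.round(1)); print(W.mean(0).round(2))
e=np.roll(W,-1,0)-W; print(np.linalg.norm(e,axis=1).round(1)); print((np.degrees(np.arctan2(e[:,1],e[:,0]))%90).round(1))
h=[(214,300),(392,300),(303,228),(303,386)]
H=np.array([pw("w1",230+(u-2.5)/6,150+(v-2.5)/6,20) for u,v in h]);print(H.mean(0).round(1))
y=(np.degrees(np.arctan2(e[:,1],e[:,0]))%90).mean()
go([W.mean(0)[0],W.mean(0)[1],27.5],y)
E
```

```text
[[410.3 217.2  20. ]
 [439.7 261.9  20. ]
 [486.1 233.1  20. ]
 [456.9 186.6  20. ]]
[448.24 224.69  20.  ]
[53.4 54.6 54.9 55.7]
[56.7 58.2 57.8 56.7]
[445.7 226.1  20. ]
t 1.53 pos [447.9 223.2 200.3] tool x [-0. -0. -1.] y [ 0.609  0.793 -0.   ] jaw yaw 52.46 w 91.3 F [0.6 0.4 0.4] q6 -27.3
shift cm [17.28  0.15 -0.06] len 17.3
turn units -0.82 deg -4.9
```

{"name": "jog_arm", "arguments": {"plan": [0,0.15,-0.05,-0.82,2,0,0,0,3,0,0,0,3,0,0,0,3,0,0,0,2.5,0,0,0,2,0,0,0,1.2,0,0,0,0.5,0,0,0,0,0,0,0]}}

```text
time_s: 2.37
ee_pos: [447.8, 224.6, 27.5]
ee_rot: [-123.4, 89.9, -156.1]
force: [-0.2, 0.5, -0.2]
gripper_width: 91.3
```

```bash
python3 - <<'E'
from h import *
go([448,225,27],57.4)
snap("w2")
E
```

```text
t 2.37 pos [447.8 224.6  27.5] tool x [-0.002 -0.001 -1.   ] y [ 0.539  0.842 -0.002] jaw yaw 57.38 w 91.3 F [-0.2  0.5 -0.2] q6 -32.1
shift cm [ 0.05  0.04 -0.01] len 0.1
turn units -0.0 deg -0.0
```

View pics/w2.png

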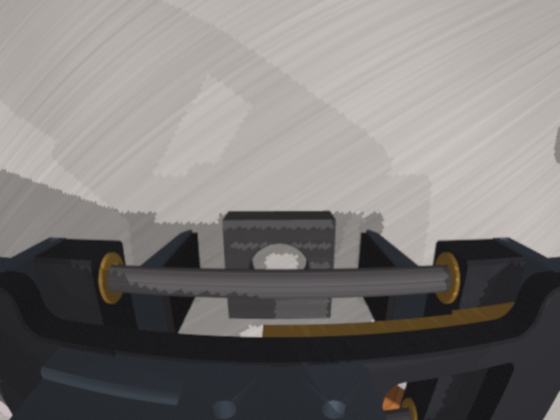

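The die sits squarely between the fingers, columns 224–334, so I'll close.

{"name": "jog_arm", "arguments": {"plan": [0,0,0,0,0,0,0,0,0,0,0,0,0,0,0,0,0,0,0,0,0,0,0,0,0,0,0,0,0,0,0,0], "claw": 4, "newtons": 35}}

```text
time_s: 3.08
ee_pos: [448.5, 224.7, 28.9]
ee_rot: [6.6, 90.0, -26.1]
force: [-1.8, -0.3, 4.9]
gripper_width: 56.0
```

{"name": "jog_arm", "arguments": {"plan": [-0.3,0,0,0,-0.7,0,0,0,-1.5,0,0,0,-2.5,0,0,0,-2.5,0,0,0,-2.5,0,0,0,-2,0,0,0,-1,0,0,0,0,0,0,0]}}

```text
time_s: 3.83
ee_pos: [449.5, 225.3, 160.6]
ee_rot: [60.3, 89.7, 27.6]
force: [0.7, -0.1, -4.8]
gripper_width: 55.7
```

```bash
python3 - <<'E'
from h import *
go([560,-195,157],66)
E
```

```text
t 3.83 pos [449.5 225.3 160.6] tool x [ 0.004  0.002 -1.   ] y [0.54  0.842 0.004] jaw yaw 57.31 w 55.7 F [ 0.7 -0.1 -4.8] q6 -32.0
shift cm [  0.31 -29.41  32.  ] len 43.5
turn units -1.45 deg -8.7
```

{"name": "jog_arm", "arguments": {"plan": [0,-1.7,1.85,0,0,-2.6,2.83,0,0,-2.6,2.83,0,0,-2.6,2.83,0,0,-2.6,2.83,0,0,-2.6,2.83,0,0,-2.6,2.83,0,0,-2.6,2.83,0,0,-2.6,2.83,0,0,-2.6,2.83,0,0,-2.6,2.83,0,0,-1.7,1.85,0]}}

```text
time_s: 4.83
ee_pos: [558.8, -198.8, 156.2]
ee_rot: [-142.3, 89.9, -175.0]
force: [0.2, 0.5, -4.6]
gripper_width: 55.8
```

{"name": "jog_arm", "arguments": {"plan": [0,0,0,-0.75,0,0,0,-0.7,0,0,0,0,0,0,0,0]}}

```text
time_s: 5.17
ee_pos: [558.1, -195.2, 156.6]
ee_rot: [-178.7, 89.8, 157.2]
force: [0.3, -0.7, -3.5]
gripper_width: 55.8
```

```bash
python3 - <<'E'
from h import *
go([560,-195,157],66)
snap("w3")
E
```

```text
t 5.17 pos [ 558.1 -195.2  156.6] tool x [-0.003  0.001 -1.   ] y [ 0.408  0.913 -0.   ] jaw yaw 65.9 w 55.8 F [ 0.3 -0.7 -3.5] q6 -86.3
shift cm [-0.04  0.09  0.16] len 0.2
turn units -0.02 deg -0.1
```

View pics/w3.png

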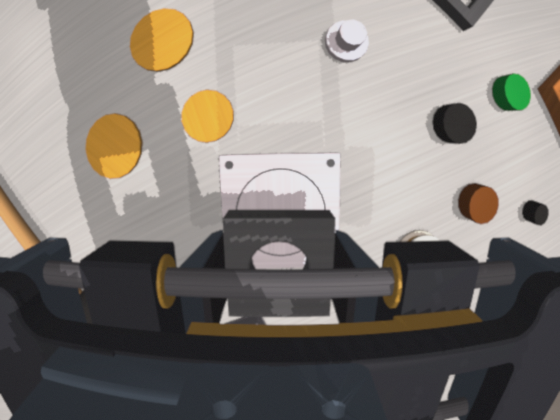

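The plate's circle and upper edge show in the wrist view at about (281,170) and row 155, with the die held in front of them. I'll fit the circle and the edges.

```bash
python3 - <<'E'
from h import *
im=cv2.imread("pics/w3.png")
x0,y0=205,140
cv2.imwrite("pics/w3c.png",cv2.resize(im[y0:y0+85,x0:x0+150],None,fx=5,fy=5,interpolation=cv2.INTER_CUBIC))
d=np.load("pics/w3.npz")
g=im.copy()
for c in [(560,-195),]:
    t=np.linspace(0,2*np.pi,200)
    P=np.c_[c[0]+42*np.cos(t),c[1]+42*np.sin(t),0*t+10]
    for u,v in wproj(P,d["pos"],d["rot"]): cv2.circle(g,(int(round(u)),int(round(v))),0,(0,0,255),-1)
    a=np.radians(66.)
    ax=np.array([np.cos(a),np.sin(a)]);ay=np.array([-ax[1],ax[0]])
    for s in np.linspace(-55,55,150):
        for q in (ax*s+ay*55,ax*s-ay*55,ay*s+ax*55,ay*s-ax*55):
            u,v=wproj([[c[0]+q[0],c[1]+q[1],10]],d["pos"],d["rot"])[0]
            cv2.circle(g,(int(round(u)),int(round(v))),0,(0,255,0),-1)
cv2.imwrite("pics/w3d.png",cv2.resize(g[y0:y0+85,x0:x0+150],None,fx=5,fy=5,interpolation=cv2.INTER_NEAREST))
E
```

```text
(no output)
```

View pics/w3c.png

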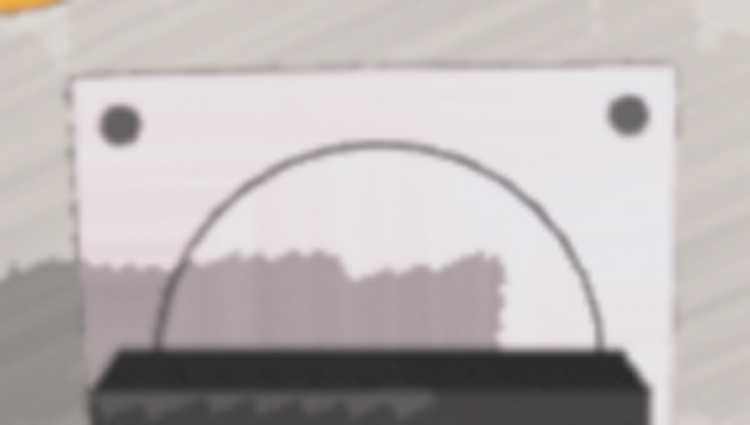

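View pics/w3d.png

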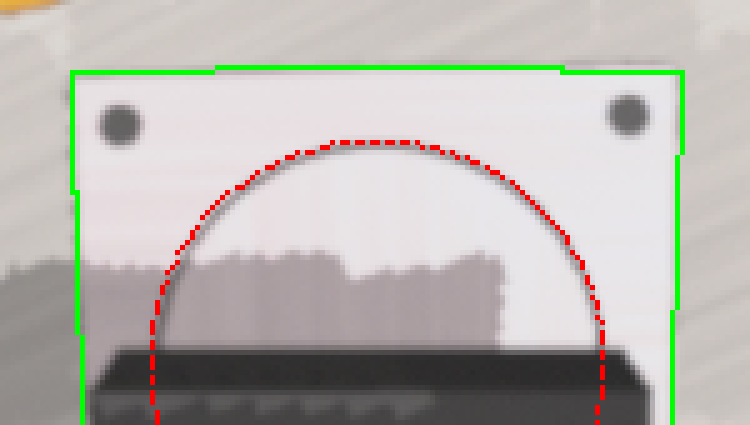

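```bash
python3 - <<'E'
from h import *
from scipy.optimize import least_squares
im=cv2.imread("pics/w3.png");d=np.load("pics/w3.npz")
g=cv2.cvtColor(im,cv2.COLOR_BGR2GRAY).astype(float)
bh=cv2.morphologyEx(g,cv2.MORPH_BLACKHAT,np.ones((7,7)))
pts=[]
for a in np.radians(np.arange(188,353,3)):
    best=None
    for r in np.arange(38,47,.25):
        u=281+r*np.cos(a)*1.0;v=213.5+r*np.sin(a)
        val=cv2.getRectSubPix(bh.astype(np.float32),(1,1),(u,v))[0,0]
        if best is None or val>best[0]:best=(val,u,v)
    if best[0]>25 and best[2]<208:pts.append(best[1:])
pts=np.array(pts);W=np.array([wpix2w(u,v,10,d["pos"],d["rot"]) for u,v in pts])
f=least_squares(lambda p:np.hypot(W[:,0]-p[0],W[:,1]-p[1])-p[2],[560,-195,42],loss="soft_l1")
print(len(pts),f.x.round(2),np.abs(f.fun).max().round(2))
f=least_squares(lambda p:np.hypot(W[:,0]-p[0],W[:,1]-p[1])-42,[560,-195],loss="soft_l1");print(f.x.round(2))
s=[pw("w3",205+(u-2)/5,140+(v-2)/5,10) for u,v in((120,125),(628,115))]
e=s[1]-s[0];print("screw yaw",np.degrees(np.arctan2(e[1],e[0])).round(2),np.linalg.norm(e).round(1),((s[0]+s[1])/2).round(1))
go([560.4,-194.7,42],67)
E
```

```text
55 [ 559.88 -194.51   40.94] 0.61
[ 561.1  -195.04]
screw yaw 67.07 91.6 [ 517.7 -176.7   10. ]
t 5.22 pos [ 558.4 -195.   157.1] tool x [-0.002  0.001 -1.   ] y [ 0.408  0.913 -0.   ] jaw yaw 65.93 w 55.8 F [ 0.3  0.3 -4.2] q6 -86.3
shift cm [11.51  0.11  0.2 ] len 11.5
turn units -0.18 deg -1.1
```

{"name": "jog_arm", "arguments": {"plan": [0.5,0.11,0.15,-0.18,1.5,0,0,0,2.2,0,0,0,2.2,0,0,0,2,0,0,0,1.5,0,0,0,1,0,0,0,0.4,0,0,0,0,0,0,0]}}

```text
time_s: 5.97
ee_pos: [560.6, -194.6, 44.6]
ee_rot: [179.5, 89.9, 156.6]
force: [0.5, 0.0, -4.5]
gripper_width: 55.7
```

{"name": "jog_arm", "arguments": {"plan": [0.1,0,0,0,0.1,0,0,0,0,0,0,0]}}

```text
time_s: 6.22
ee_pos: [561.5, -195.2, 44.4]
ee_rot: [5.6, 89.9, -17.3]
force: [0.1, -0.4, -4.2]
gripper_width: 55.6
```

{"name": "jog_arm", "arguments": {"plan": [0.1,0,0,0,0.1,0,0,0,0.05,0,0,0,0,0,0,0]}}

```text
time_s: 6.55
ee_pos: [560.8, -195.0, 41.0]
ee_rot: [129.1, 90.0, 106.2]
force: [-0.5, 1.3, -4.4]
gripper_width: 56.0
```

{"name": "jog_arm", "arguments": {"plan": [0.07,0,0,0,0.06,0,0,0,0,0,0,0]}}

```text
time_s: 6.8
ee_pos: [560.8, -195.0, 39.6]
ee_rot: [162.3, 90.0, 139.4]
force: [0.9, -0.2, -5.0]
gripper_width: 55.6
```

```bash
python3 - <<'E'
from h import *
go([560,-194.5,38.9],67)
snap("w4")
go([560,-194.5,38.9],67)
E
```

```text
t 6.8 pos [ 560.8 -195.    39.6] tool x [-0.  0. -1.] y [0.389 0.921 0.   ] jaw yaw 67.09 w 55.6 F [ 0.9 -0.2 -5. ] q6 -87.4
shift cm [ 0.07  0.02 -0.1 ] len 0.1
turn units 0.02 deg 0.1
t 6.85 pos [ 560.9 -195.    39.6] tool x [-0.  0. -1.] y [0.389 0.921 0.   ] jaw yaw 67.1 w 56.0 F [ 0.3  1.2 -5. ] q6 -87.4
shift cm [ 0.07  0.02 -0.1 ] len 0.1
turn units 0.02 deg 0.1
```

View pics/w4.png

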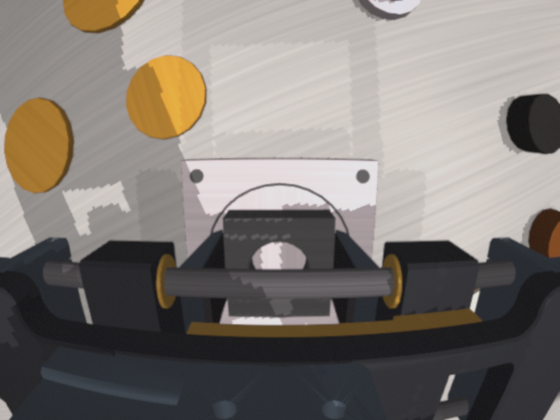

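```bash
python3 - <<'E'
from h import *
from scipy.optimize import least_squares
d=np.load("pics/w4.npz");im=cv2.imread("pics/w4.png")
M=R.from_euler("xyz",d["rot"],degrees=True).as_matrix()
g=cv2.cvtColor(im,cv2.COLOR_BGR2GRAY).astype(np.float32);bh=cv2.morphologyEx(g,cv2.MORPH_BLACKHAT,np.ones((7,7)))
t=np.linspace(0,2*np.pi,360)
best=None
from itertools import product
for cz,cy,r in product(np.arange(-4,4.1,.5),np.arange(-3,3.1,.5),(41,41.5,42)):
    c=d["pos"]+M@np.array([0,cy,cz])
    P=np.c_[c[0]+r*np.cos(t),c[1]+r*np.sin(t),0*t+10]
    uv=wproj(P,d["pos"],d["rot"]);k=(uv[:,1]<208)&(abs(uv[:,0]-279)<65)
    if k.sum()<30: continue
    sc=cv2.remap(bh,uv[k,0].astype(np.float32)[None],uv[k,1].astype(np.float32)[None],1).mean()
    if best is None or sc>best[0]:best=(sc,cz,cy,r,c.round(1))
    if abs(cy)<.1 and r==42 : print(cz,round(float(sc),1))
print(best)
# die top front/back corners prediction at TCP +0
for z in (-28,28):print(wproj([d["pos"]+M@np.array([d["pos"][2]-30,sy*28,z]) for sy in(-1,1)],d["pos"],d["rot"]).round(1))
E
```

```text
-4.0 0.8
-3.5 0.7
-3.0 0.4
-2.5 0.3
-2.0 0.7
-1.5 5.2
-1.0 25.5
-0.5 67.7
0.0 98.0
0.5 86.5
1.0 46.9
1.5 16.0
2.0 4.2
2.5 1.3
3.0 0.9
3.5 0.8
4.0 0.7
(np.float32(101.06416), np.float64(-1.0), np.float64(0.0), 41, array([ 559.9, -194.6,   39.6]))
[[222.3 218.1]
 [335.7 218.1]]
[[228.2 316.4]
 [329.7 316.4]]
```

{"name": "jog_arm", "arguments": {"plan": [0.05,0,-0.06,0,0.05,0,0,0,0,0,0,0]}}

```text
time_s: 7.1
ee_pos: [560.3, -194.8, 38.9]
ee_rot: [122.9, 90.0, 100.0]
force: [-1.5, -0.2, -3.1]
gripper_width: 55.7
```

{"name": "jog_arm", "arguments": {"plan": [0.05,0,0,0,0,0,0,0]}}

```text
time_s: 7.27
ee_pos: [560.3, -194.8, 38.9]
ee_rot: [35.9, 90.0, 13.0]
force: [-2.3, 2.1, 3.9]
gripper_width: 55.9
```

Contact felt: the force went from -4 to +4 N. I'll let go and rise.

{"name": "jog_arm", "arguments": {"plan": [0,0,0,0,0,0,0,0,0,0,0,0,0,0,0,0], "claw": 8}}

```text
time_s: 7.6
ee_pos: [560.7, -194.9, 38.4]
ee_rot: [11.1, 89.9, -11.8]
force: [-0.5, -0.5, 0.1]
gripper_width: 78.3
```

{"name": "jog_arm", "arguments": {"plan": [-0.5,0,0,0,-1.5,0,0,0,-2.5,0,0,0,-3,0,0,0,-3,0,0,0,-2,0,0,0,-1,0,0,0,0,0,0,0], "claw": 9.1}}

```text
time_s: 8.27
ee_pos: [561.7, -195.3, 176.0]
ee_rot: [3.9, 89.7, -19.0]
force: [-0.3, -0.4, -0.6]
gripper_width: 91.1
```

```bash
python3 - <<'E'
from h import *
go([449,-219,160],67)
im=snap("w5")
cv2.imwrite("pics/w5c.png",cv2.resize(im[120:270,205:355],None,fx=4,fy=4,interpolation=cv2.INTER_CUBIC))
E
```

```text
t 8.27 pos [ 561.7 -195.3  176. ] tool x [ 0.005 -0.002 -1.   ] y [0.389 0.921 0.   ] jaw yaw 67.1 w 91.1 F [-0.3 -0.4 -0.6] q6 -87.4
shift cm [ 1.54 -6.57 -9.46] len 11.6
turn units 0.02 deg 0.1
```

View pics/w5.png

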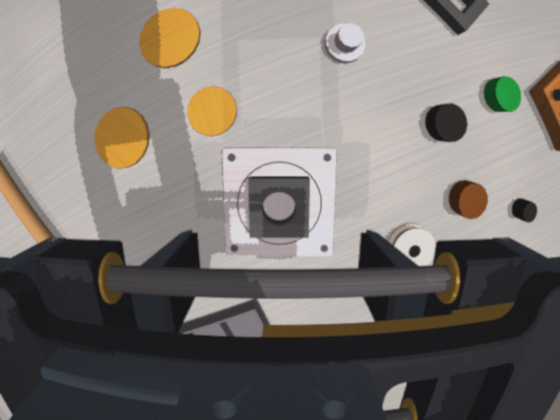

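View pics/w5c.png

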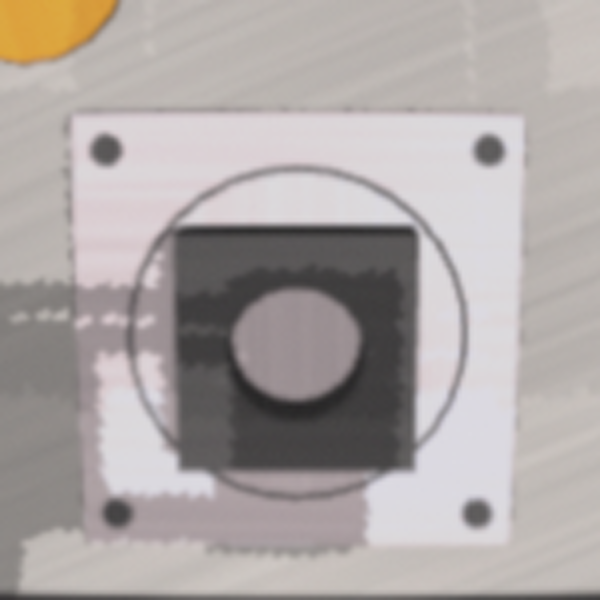

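The die lies inside the circle, aligned with the plate. I'll put a number on the centring and measure the blank from the same picture.

```bash
python3 - <<'E'
from h import *
f=lambda n,u,v,z,s=4,x0=205,y0=120:pw(n,x0+(u-1.5)/s,y0+(v-1.5)/s,z)
S=np.array([f("w5",u,v,10) for u,v in((105,150),(489,150),(477,514),(118,514))]);print("plate",S.mean(0).round(2),np.linalg.norm(S[0]-S[1]).round(1),np.linalg.norm(S[1]-S[2]).round(1))
D=np.array([f("w5",u,v,30) for u,v in((177,235),(418,235),(414,469),(180,470))]);print("die",D.mean(0).round(2),np.linalg.norm(D[0]-D[1]).round(1),np.linalg.norm(D[1]-D[2]).round(1))
im=cv2.imread("pics/w5.png");hsv=cv2.cvtColor(im,cv2.COLOR_BGR2HSV)
m=((hsv[...,1]>130)&(hsv[...,0]>12)&(hsv[...,0]<30)).astype(np.uint8)
for cn in cv2.findContours(m,cv2.RETR_EXTERNAL,cv2.CHAIN_APPROX_NONE)[0]:
    if len(cn)<60:continue
    c=cn[:,0].mean(0)
    if c[1]>180 or c[0]>260:continue
    W=np.array([pw("w5",u,v,6)[:2] for u,v in cn[:,0]]).astype(np.float32)
    (a,b),r=cv2.minEnclosingCircle(W);print("disc px",c.round(0),"ctr",round(a,1),round(b,1),"dia",round(2*r,1), W.mean(0))
E
```

```text
plate [ 560.03 -194.53   10.  ] 91.9 91.9
die [ 559.88 -194.48   30.  ] 54.2 55.1
disc px [121. 137.] ctr 430.6 -318.6 dia 65.3 [ 430.56055 -318.2672 ]
disc px [211. 111.] ctr 450.1 -219.0 dia 48.0 [ 449.99918 -219.08374]
disc px [169.  37.] ctr 358.4 -229.7 dia 65.1 [ 358.79953 -229.53111]
```

{"name": "jog_arm", "arguments": {"plan": [0.3,-0.9,-1.3,0,0.9,-1.3,-1.9,0,0.9,-1.3,-1.9,0,0.9,-1.3,-1.9,0,0.9,-1.1,-1.5,0,0.6,-0.7,-0.9,0,0,0,0,0,0,0,0,0], "claw": 7.6}}

```text
time_s: 8.98
ee_pos: [447.2, -218.7, 126.8]
ee_rot: [169.0, 89.8, 146.1]
force: [0.1, 0.1, 0.4]
gripper_width: 76.3
```

```bash
cat >> h.py <<'E'
def disc(name,z,lo,hi,box,minlen=60):
    im=cv2.imread(f"pics/{name}.png");hsv=cv2.cvtColor(im,cv2.COLOR_BGR2HSV)
    m=cv2.inRange(hsv,np.array(lo),np.array(hi));x0,y0,x1,y1=box;k=np.zeros_like(m);k[y0:y1,x0:x1]=m[y0:y1,x0:x1]
    for cn in cv2.findContours(k,cv2.RETR_EXTERNAL,cv2.CHAIN_APPROX_NONE)[0]:
        if len(cn)<minlen:continue
        W=np.array([pw(name,u,v,z)[:2] for u,v in cn[:,0]]).astype(np.float32)
        (a,b),r=cv2.minEnclosingCircle(W);(e,ax,_)=cv2.fitEllipse(W);print("px",cn[:,0].mean(0).round(0),"minencl",round(a,1),round(b,1),round(2*r,1),"ell",np.round(e,1),np.round(ax,1))
E
python3 - <<'E'
from h import *
go([450,-219,26.5],67)
snap("w6");disc("w6",6,(12,130,60),(30,255,255),(0,0,560,230))
go([450,-219,26.5],67)
E
```

```text
t 8.98 pos [ 447.2 -218.7  126.8] tool x [-0.002  0.002 -1.   ] y [0.39  0.921 0.001] jaw yaw 67.04 w 76.3 F [0.1 0.1 0.4] q6 -94.4
shift cm [10.03  0.08  0.3 ] len 10.0
turn units 0.01 deg 0.0
px [168. 222.] minencl 417.9 -313.2 58.5 ell [ 410.5 -310.2] [19.9 61.8]
px [279. 214.] minencl 448.6 -219.1 48.1 ell [ 443.2 -216.8] [33.7 50.3]
px [224. 125.] minencl 357.8 -229.8 64.4 ell [ 357.7 -229.7] [63.2 63.3]
t 9.03 pos [ 448.3 -218.9  127.5] tool x [-0.001  0.001 -1.   ] y [0.39  0.921 0.   ] jaw yaw 67.07 w 75.8 F [ 0.4 -0.4  0.5] q6 -94.5
shift cm [10.1   0.05  0.17] len 10.1
turn units 0.01 deg 0.1
```

View pics/w6.png

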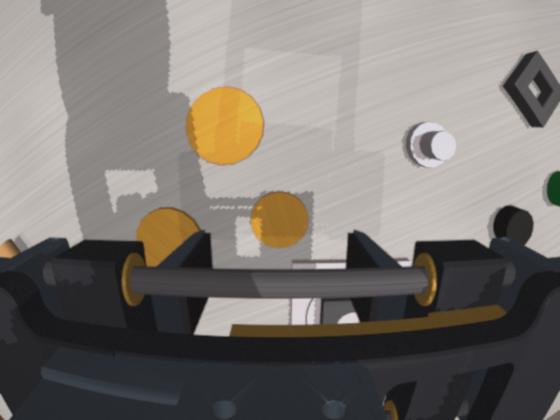

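```bash
python3 - <<'E'
from h import *
disc("w6",6,(12,130,60),(30,255,255),(240,180,330,262))
d=np.load("pics/w6.npz");print(d["pos"])
go([450,-219,26.5],67)
E
```

```text
px [279. 219.] minencl 448.7 -219.2 48.3 ell [ 448.6 -219.1] [47.  47.5]
[ 447.20709393 -218.70784551  126.84984441]
t 9.03 pos [ 448.3 -218.9  127.5] tool x [-0.001  0.001 -1.   ] y [0.39  0.921 0.   ] jaw yaw 67.07 w 75.8 F [ 0.4 -0.4  0.5] q6 -94.5
shift cm [10.1   0.05  0.17] len 10.1
turn units 0.01 deg 0.1
```

{"name": "jog_arm", "arguments": {"plan": [0.5,0,0.12,0,1.5,0,0,0,2.2,0,0,0,2.2,0,0,0,1.8,0,0,0,1,0,0,0,0.5,0,0,0,0.2,0,0,0,0,0,0,0,0,0,0,0]}}

```text
time_s: 9.87
ee_pos: [450.0, -219.8, 29.9]
ee_rot: [-1.5, 89.9, -24.4]
force: [0.2, -0.5, 0.6]
gripper_width: 75.9
```

```bash
python3 - <<'E'
from h import *
go([450,-219,27],67)
snap("w7");disc("w7",6,(12,130,60),(30,255,255),(200,180,350,320))
go([450,-219,27],67)
E
```

```text
t 9.87 pos [ 450.  -219.8   29.9] tool x [ 0.002 -0.001 -1.   ] y [ 0.389  0.921 -0.   ] jaw yaw 67.11 w 75.9 F [ 0.2 -0.5  0.6] q6 -94.5
shift cm [ 0.29  0.07 -0.03] len 0.3
turn units 0.02 deg 0.1
px [279. 247.] minencl 448.1 -218.8 48.2 ell [ 442.2 -216.4] [32.7 50.5]
t 9.92 pos [ 449.9 -219.8   30.1] tool x [ 0.002 -0.001 -1.   ] y [ 0.389  0.921 -0.   ] jaw yaw 67.1 w 75.8 F [-1.   0.6  0.7] q6 -94.5
shift cm [ 0.31  0.08 -0.03] len 0.3
turn units 0.02 deg 0.1
```

View pics/w7.png

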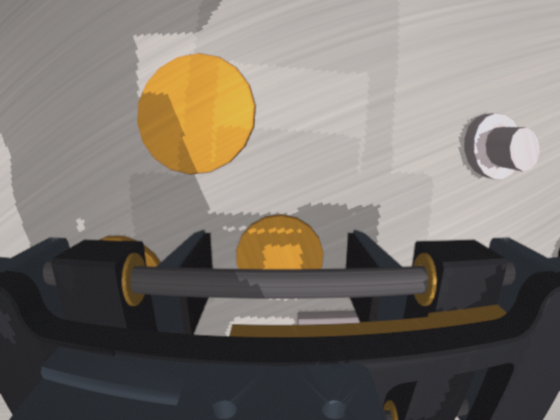

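```bash
python3 - <<'E'
from h import *
d=np.load("pics/w7.npz");M=R.from_euler("xyz",d["rot"],degrees=True).as_matrix()
t=np.linspace(0,2*np.pi,720)
for c in(-3,-2,-1,0,1,2,3):
  for r in (24.5,25):
    P=d["pos"]+np.c_[0*t+d["pos"][2]-6,r*np.cos(t),c+r*np.sin(t)]@M.T
    uv=wproj(P,d["pos"],d["rot"]);print(c,r,uv[:,1].min().round(1),uv[:,0].min().round(1),uv[:,0].max().round(1))
im=cv2.imread("pics/w7.png");hsv=cv2.cvtColor(im,cv2.COLOR_BGR2HSV)
m=cv2.inRange(hsv,np.array((12,130,50)),np.array((30,255,255)))[180:266,215:345]
ys,xs=np.nonzero(m);print(ys.min()+180,xs.min()+215,xs.max()+215, [(y+180,(np.nonzero(m[y])[0].min()+215,np.nonzero(m[y])[0].max()+215)) for y in (40,50,60,70,80,84)])
E
```

```text
-3 24.5 212.4 234.9 323.1
-3 25 211.5 234.0 324.0
-2 24.5 214.2 235.0 323.0
-2 25 213.3 234.1 323.9
-1 24.5 216.0 235.0 322.9
-1 25 215.1 234.1 323.8
0 24.5 217.9 235.1 322.9
0 25 216.9 234.2 323.7
1 24.5 219.7 235.2 322.8
1 25 218.8 234.3 323.7
2 24.5 221.5 235.3 322.7
2 25 220.6 234.4 323.6
3 24.5 223.3 235.3 322.6
3 25 222.4 234.5 323.5
215 237 322 [(220, (np.int64(260), np.int64(299))), (230, (np.int64(247), np.int64(312))), (240, (np.int64(240), np.int64(318))), (250, (np.int64(237), np.int64(321))), (260, (np.int64(237), np.int64(321))), (264, (np.int64(237), np.int64(321)))]
```

{"name": "jog_arm", "arguments": {"plan": [0.1,0,-0.15,0,0.1,0,0,0,0.1,0,0,0,0,0,0,0,0,0,0,0]}}

```text
time_s: 10.33
ee_pos: [447.8, -218.9, 26.3]
ee_rot: [37.1, 90.0, 14.2]
force: [0.2, 0.5, 0.8]
gripper_width: 76.2
```

```bash
python3 - <<'E'
from h import *
go([450,-219,27],67)
snap("w8")
d=np.load("pics/w8.npz");im=cv2.imread("pics/w8.png");hsv=cv2.cvtColor(im,cv2.COLOR_BGR2HSV)
m=cv2.inRange(hsv,np.array((12,130,50)),np.array((30,255,255)))[180:266,215:345]
ys,xs=np.nonzero(m);print(ys.min()+180,xs.min()+215,xs.max()+215)
M=R.from_euler("xyz",d["rot"],degrees=True).as_matrix();t=np.linspace(0,2*np.pi,720)
for c in (-1,0,1):
    P=d["pos"]+np.c_[0*t+d["pos"][2]-6,24.3*np.cos(t),c+24.3*np.sin(t)]@M.T
    uv=wproj(P,d["pos"],d["rot"]);print(c,uv[:,1].min().round(1),uv[:,0].min().round(1),uv[:,0].max().round(1))
E
```

```text
t 10.33 pos [ 447.8 -218.9   26.3] tool x [ 0.  0. -1.] y [0.389 0.921 0.   ] jaw yaw 67.09 w 76.2 F [0.2 0.5 0.8] q6 -94.5
shift cm [-0.07  0.08  0.21] len 0.2
turn units 0.02 deg 0.1
221 236 323
-1 218.1 234.5 323.4
0 219.9 234.6 323.3
1 221.8 234.7 323.3
```

{"name": "jog_arm", "arguments": {"plan": [0,0,0,0,0,0,0,0,0,0,0,0,0,0,0,0,0,0,0,0,0,0,0,0,0,0,0,0], "claw": 3.5, "newtons": 25}}

```text
time_s: 10.97
ee_pos: [447.8, -218.9, 26.2]
ee_rot: [94.6, 90.0, 71.7]
force: [0.2, 0.1, 0.5]
gripper_width: 48.2
```

{"name": "jog_arm", "arguments": {"plan": [-0.2,0,0,0,-0.5,0,0,0,-1,0,0,0,-2,0,0,0,-2,0,0,0,-1.5,0,0,0,-0.8,0,0,0,0,0,0,0,0,0,0,0]}}

```text
time_s: 11.72
ee_pos: [447.8, -218.9, 106.5]
ee_rot: [4.0, 90.0, -18.9]
force: [0.1, -0.2, -0.8]
gripper_width: 48.7
```

```bash
python3 - <<'E'
from h import *
go([560,-194.5,106],67)
snap("w9")
E
```

```text
t 11.72 pos [ 447.8 -218.9  106.5] tool x [ 0.001 -0.    -1.   ] y [0.389 0.921 0.   ] jaw yaw 67.1 w 48.7 F [ 0.1 -0.2 -0.8] q6 -94.5
shift cm [0.06 6.61 9.39] len 11.5
turn units 0.02 deg 0.1
```

View pics/w9.png

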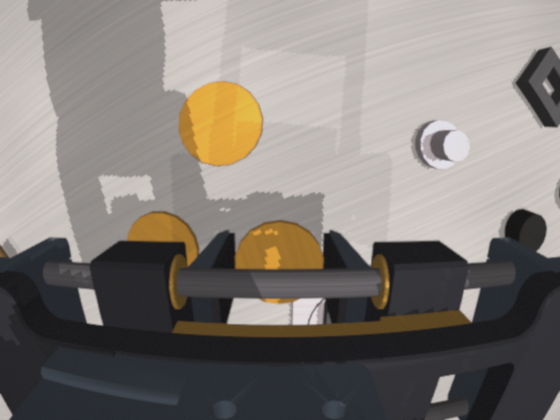

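{"name": "jog_arm", "arguments": {"plan": [0,0.5,0.75,0,0,1,1.4,0,0,1.3,1.8,0,0,1.3,1.8,0,0,1.2,1.75,0,0,0.9,1.3,0,0,0.4,0.55,0,0,0,0,0,0,0,0,0]}}

```text
time_s: 12.52
ee_pos: [558.9, -194.2, 105.2]
ee_rot: [-174.8, 89.8, 162.3]
force: [-0.5, -1.0, -0.9]
gripper_width: 48.3
```

```bash
python3 - <<'E'
from h import *
go([559.5,-194.3,56.2],67)
im=snap("w10")
cv2.imwrite("pics/w10c.png",cv2.resize(im[130:330,180:380],None,fx=3,fy=3,interpolation=cv2.INTER_CUBIC))
E
```

```text
t 12.52 pos [ 558.9 -194.2  105.2] tool x [-0.002  0.001 -1.   ] y [ 0.389  0.921 -0.   ] jaw yaw 67.12 w 48.3 F [-0.5 -1.  -0.9] q6 -87.4
shift cm [4.9  0.01 0.07] len 4.9
turn units 0.02 deg 0.1
```

View pics/w10c.png

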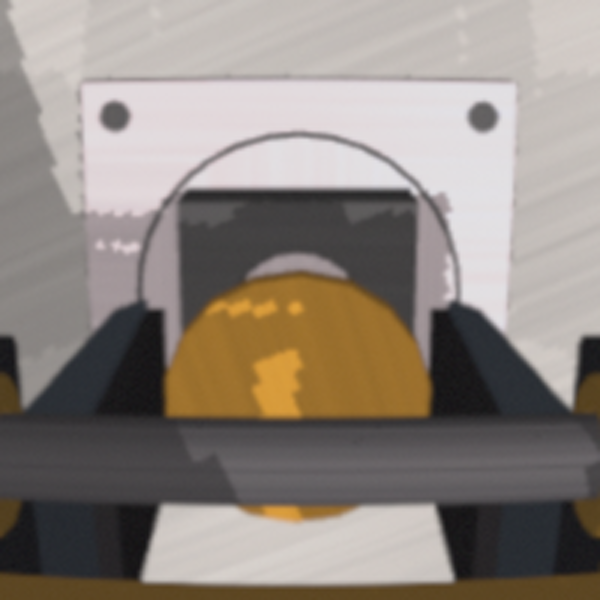

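{"name": "jog_arm", "arguments": {"plan": [0.3,0,0.03,0,0.9,0,0,0,1.2,0,0,0,0.9,0,0,0,0.5,0,0,0,0.2,0,0,0,0,0,0,0,0,0,0,0]}}

```text
time_s: 13.23
ee_pos: [560.1, -194.7, 66.4]
ee_rot: [15.5, 90.0, -7.4]
force: [-0.3, 1.0, -1.3]
gripper_width: 48.7
```

```bash
python3 - <<'E'
from h import *
go([559.5,-194.3,56.2],67)
im=snap("w11")
cv2.imwrite("pics/w11c.png",cv2.resize(im[130:330,180:380],None,fx=3,fy=3,interpolation=cv2.INTER_CUBIC))
E
```

```text
t 13.23 pos [ 560.1 -194.7   66.4] tool x [ 0. -0. -1.] y [0.389 0.921 0.   ] jaw yaw 67.09 w 48.7 F [-0.3  1.  -1.3] q6 -87.4
shift cm [ 1.02  0.02 -0.07] len 1.0
turn units 0.02 deg 0.1
```

View pics/w11c.png

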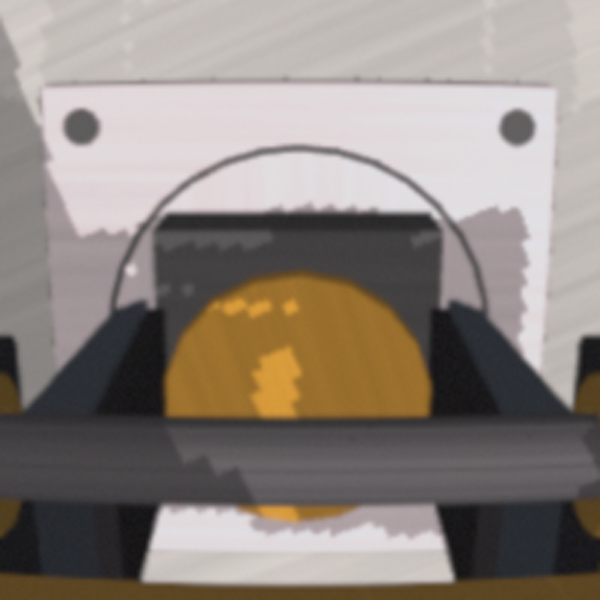

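```bash
python3 - <<'E'
from h import *
d=np.load("pics/w11.npz");M=R.from_euler("xyz",d["rot"],degrees=True).as_matrix();p=d["pos"]
rel=lambda u,v,z:(M.T@(wpix2w(180+(u-1)/3,130+(v-1)/3,z,p,d["rot"])-p)).round(2)
for q in((160,229),(298,229),(437,229)):print("die far",rel(*q,30))
zt=p[2]-20.2
print("disc top far",rel(298,274,zt),"L",rel(164,385,zt),"R",rel(432,385,zt),"near(bottom)",rel(298,520,p[2]-26.2))
for q in((80,127),(517,127)):print("screw",rel(*q,10))
E
```

```text
die far [ 36.37 -26.33 -28.34]
die far [ 3.637e+01 -1.000e-02 -2.832e+01]
die far [ 36.38  26.52 -28.37]
disc top far [ 2.019e+01 -1.000e-02 -2.375e+01] L [ 20.2  -24.35  -2.85] R [20.2  24.36 -2.87] near(bottom) [26.21  0.03 28.24]
screw [ 56.36 -45.74 -46.04]
screw [ 56.37  45.95 -46.09]
```

{"name": "jog_arm", "arguments": {"plan": [0.2,0,-0.1,0,0.3,0,0,0,0.2,0,0,0,0.1,0,0,0,0,0,0,0,0,0,0,0]}}

```text
time_s: 13.78
ee_pos: [559.0, -194.2, 58.1]
ee_rot: [140.0, 90.0, 117.1]
force: [-0.0, 0.5, -0.5]
gripper_width: 48.8
```

{"name": "jog_arm", "arguments": {"plan": [0.08,0,0,0,0,0,0,0,0,0,0,0]}}

```text
time_s: 14.03
ee_pos: [559.0, -194.2, 57.5]
ee_rot: [64.7, 90.0, 41.8]
force: [-0.7, -1.8, -0.7]
gripper_width: 48.5
```

{"name": "jog_arm", "arguments": {"plan": [0.06,0,0,0,0,0,0,0,0,0,0,0]}}

```text
time_s: 14.28
ee_pos: [559.0, -194.2, 56.8]
ee_rot: [114.5, 90.0, 91.6]
force: [-0.7, 0.1, -1.7]
gripper_width: 48.6
```

{"name": "jog_arm", "arguments": {"plan": [0.05,0,0,0,0,0,0,0,0,0,0,0]}}

```text
time_s: 14.53
ee_pos: [558.9, -194.2, 56.3]
ee_rot: [136.2, 90.0, 113.3]
force: [-0.3, 0.8, -0.2]
gripper_width: 48.7
```

```bash
python3 - <<'E'
from h import *
go([559.5,-194.3,56.2],67)
im=snap("w12");im=env.grab_frame("scene")[:,:,::-1]
u,v=w2pix("scene",[560,-195,20]).astype(int);print(u,v)
cv2.imwrite("pics/s12c.png",cv2.resize(im[v-60:v+40,u-60:u+60],None,fx=5,fy=5,interpolation=cv2.INTER_CUBIC))
E
```

```text
t 14.53 pos [ 558.9 -194.2   56.3] tool x [-0.  0. -1.] y [0.389 0.921 0.   ] jaw yaw 67.1 w 48.7 F [-0.3  0.8 -0.2] q6 -87.4
shift cm [0.01 0.01 0.05] len 0.1
turn units 0.02 deg 0.1
218 168
```

View pics/w12.png

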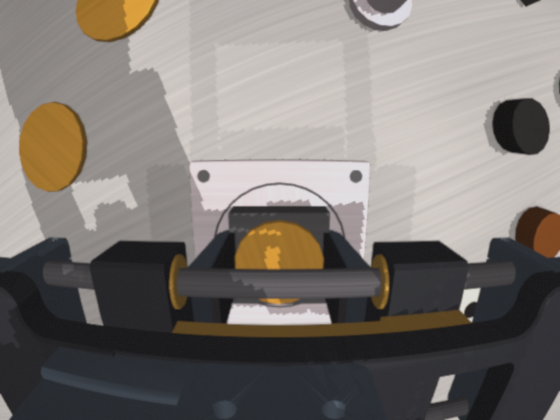

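View pics/s12c.png

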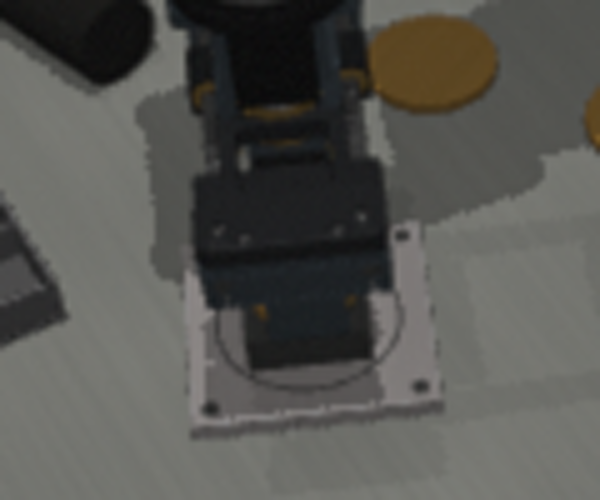

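{"name": "jog_arm", "arguments": {"plan": [0.04,0,0,0,0,0,0,0,0,0,0,0]}}

```text
time_s: 14.88
ee_pos: [559.0, -194.2, 56.2]
ee_rot: [29.1, 90.0, 6.2]
force: [-0.3, 0.8, 2.6]
gripper_width: 48.9
```

{"name": "jog_arm", "arguments": {"plan": [0.04,0,0,0,0,0,0,0,0,0,0,0]}}

```text
time_s: 15.13
ee_pos: [559.0, -194.2, 56.2]
ee_rot: [13.8, 90.0, -9.1]
force: [-2.4, 0.5, 6.0]
gripper_width: 49.0
```

Contact at the expected height. Before releasing, I'll check the centring of the disc on the die.

```bash
python3 - <<'E'
from h import *
im=snap("w13")
cv2.imwrite("pics/w13c.png",cv2.resize(im[190:320,205:355],None,fx=5,fy=5,interpolation=cv2.INTER_CUBIC))
E
```

```text
(no output)
```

View pics/w13c.png

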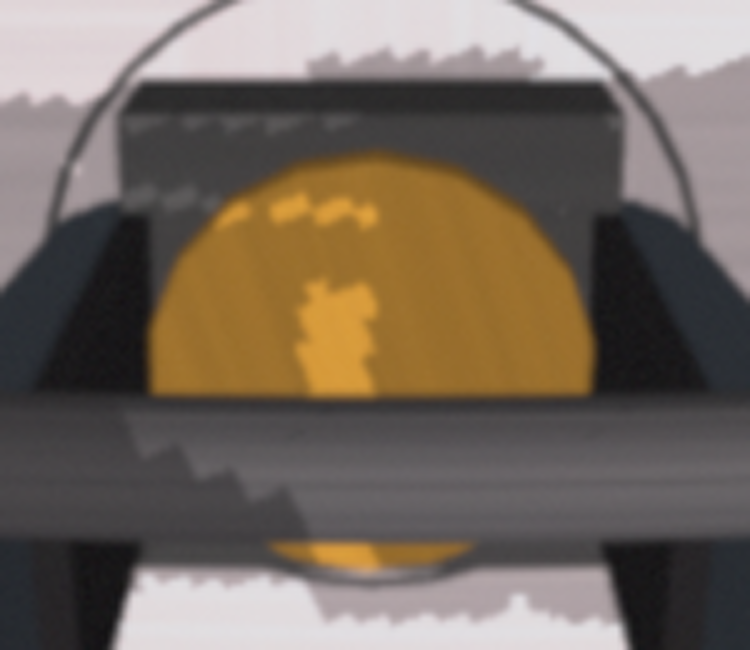

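```bash
python3 - <<'E'
from h import *
d=np.load("pics/w13.npz");M=R.from_euler("xyz",d["rot"],degrees=True).as_matrix();p=d["pos"]
rel=lambda u,v,z:(M.T@(wpix2w(205+(u-2)/5,190+(v-2)/5,z,p,d["rot"])-p)).round(2)[1:]
print("die far",rel(372,117,30),"near",rel(372,566,30),"corners",rel(120,117,30),rel(624,117,30))
print("disc far",rel(372,159,36),"near",rel(372,571,36),"L",rel(150,350,36),"R",rel(595,350,36))
E
```

```text
die far [-1.000e-02 -2.664e+01] near [ 0.03 28.09] corners [-27.4  -26.64] [ 27.39 -26.67]
disc far [-1.000e-02 -2.354e+01] near [2.000e-02 2.542e+01] L [-24.24  -1.92] R [24.37 -1.94]
```

The disc is centred on the die within about 0.3 mm. Release and rise.

{"name": "jog_arm", "arguments": {"plan": [0,0,0,0,0,0,0,0,0,0,0,0,0,0,0,0], "claw": 7}}

```text
time_s: 15.52
ee_pos: [558.9, -194.2, 55.2]
ee_rot: [160.7, 90.0, 137.8]
force: [0.7, 0.5, -1.0]
gripper_width: 69.3
```

{"name": "jog_arm", "arguments": {"plan": [-0.5,0,0,0,-1.5,0,0,0,-2.5,0,0,0,-3,0,0,0,-3,0,0,0,-1.5,0,0,0,-0.5,0,0,0,0,0,0,0,0,0,0,0], "claw": 7.4}}

```text
time_s: 16.27
ee_pos: [558.4, -194.0, 179.7]
ee_rot: [179.5, 89.9, 156.6]
force: [-0.2, -0.6, 0.1]
gripper_width: 73.5
```

```bash
python3 - <<'E'
from h import *
go([543,-2.5,140],90)
im=snap("w14")
E
```

```text
t 16.27 pos [ 558.4 -194.   179.7] tool x [-0.001  0.001 -1.   ] y [0.389 0.921 0.   ] jaw yaw 67.1 w 73.5 F [-0.2 -0.6  0.1] q6 -87.4
shift cm [ 3.98 17.04 -8.87] len 19.6
turn units -3.82 deg -22.9
```

View pics/w14.png

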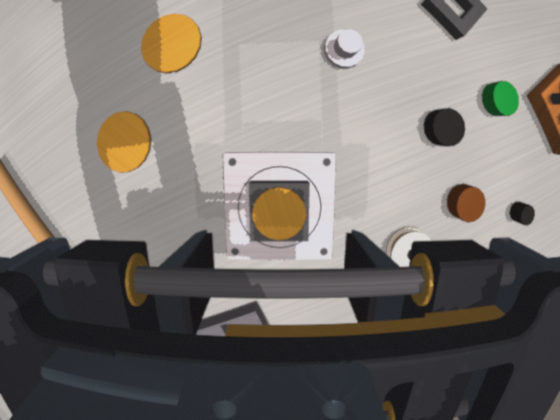

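The stack is standing. I'll check the disc centre against the die and plate, and get the pad's position from the same picture.

```bash
python3 - <<'E'
from h import *
disc("w14",36,(10,130,50),(30,255,255),(240,180,330,262))
im=cv2.imread("pics/w14.png")
cv2.imwrite("pics/w14c.png",cv2.resize(im[140:265,205:355],None,fx=5,fy=5,interpolation=cv2.INTER_CUBIC))
cv2.imwrite("pics/w14p.png",cv2.resize(im[80:240,400:560],None,fx=4,fy=4,interpolation=cv2.INTER_CUBIC))
E
```

```text
px [279. 213.] minencl 559.7 -194.9 49.4 ell [ 559.8 -194.9] [48.  48.4]
```

View pics/w14c.png

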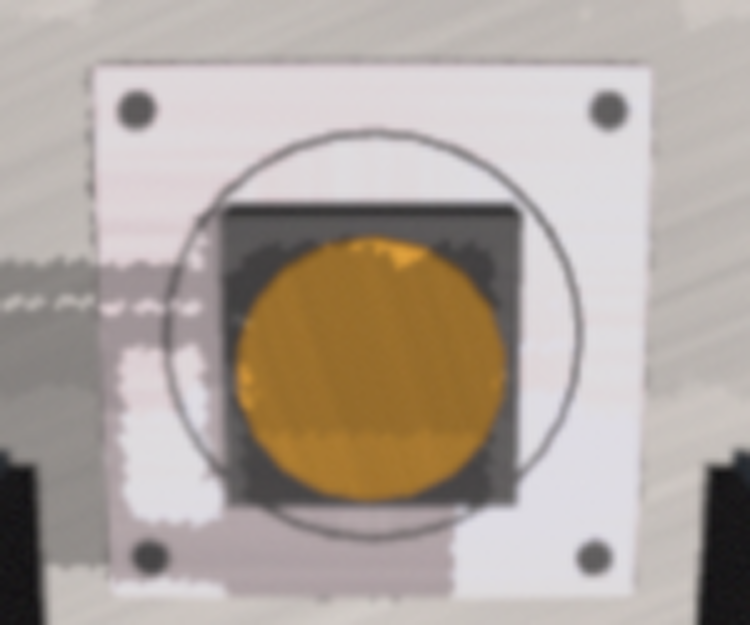

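View pics/w14p.png

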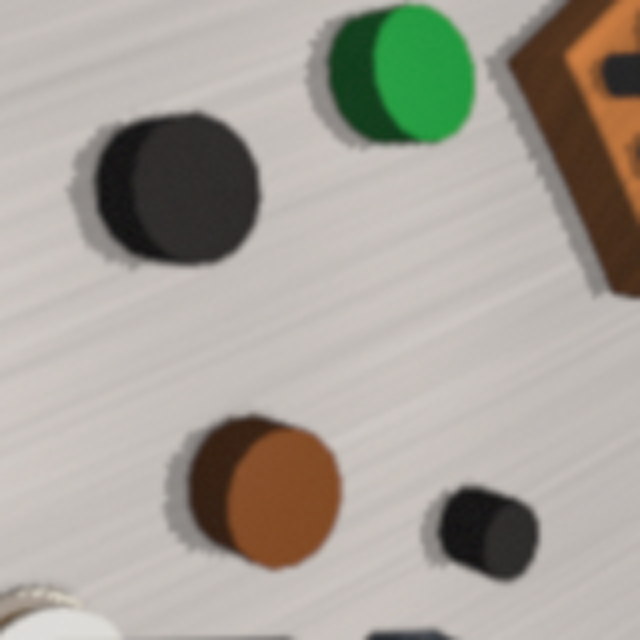

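```bash
python3 - <<'E'
from h import *
f=lambda u,v,z:pw("w14",205+(u-2)/5,140+(v-2)/5,z)
S=np.array([f(u,v,10) for u,v in((136,110),(608,110),(594,558),(150,557))]);print("plate",S.mean(0).round(2))
D=np.array([f(u,v,30) for u,v in((223,215),(520,215),(517,503),(229,503))]);print("die",D.mean(0).round(2))
d=[(238,370),(506,370),(372,237),(372,500)]
W=np.array([f(u,v,36) for u,v in d]);print("disc y-mid",(W[:2].mean(0)).round(2),"z-mid",W[2:].mean(0).round(2),np.linalg.norm(W[0]-W[1]).round(1),np.linalg.norm(W[2]-W[3]).round(1))
print("pad",pw("w14",449.1,127.3,25).round(1),"green",pw("w14",505.8,98,25).round(1),"brown",pw("w14",471,204,25).round(1),"pusher",pw("w14",348,42,36).round(1),"spool",pw("w14",414,250,20).round(1))
go([542,-3,140],90)
E
```

```text
plate [ 559.84 -194.58   10.  ]
die [ 559.67 -194.47   30.  ]
disc y-mid [ 559.76 -194.57   36.  ] z-mid [ 559.94 -194.64   36.  ] 48.9 49.3
pad [546.3  -4.4  25. ] green [538.5  81.4  25. ] brown [631.7  -2.9  25. ] pusher [437.9 -76.   36. ] spool [654.9 -80.   20. ]
t 16.32 pos [ 558.1 -193.9  179. ] tool x [-0.003  0.001 -1.   ] y [ 0.389  0.921 -0.   ] jaw yaw 67.1 w 73.9 F [-0.6  0.2  0.1] q6 -87.4
shift cm [ 3.92 16.96 -8.9 ] len 19.6
turn units -3.82 deg -22.9
```

{"name": "jog_arm", "arguments": {"plan": [0.2,1,-0.5,0,0.7,2,-1,0,0.9,2.5,-1.3,0,0.9,2.5,-1.3,0,0.9,2.5,-1.3,0,0.9,2.5,-1.3,0,0.9,2,-1,0,0.9,1.3,-0.7,0,0.7,0.7,-0.3,0,0,0,0,0,0,0,0,0], "claw": 6}}

```text
time_s: 17.23
ee_pos: [544.5, -3.6, 109.7]
ee_rot: [-151.2, 89.9, -174.0]
force: [-0.9, -0.7, -0.2]
gripper_width: 59.8
```

```bash
python3 - <<'E'
from h import *
go([544,-3,30],67)
im=snap("w15")
E
```

```text
t 17.23 pos [544.5  -3.6 109.7] tool x [-0.002 -0.    -1.   ] y [ 0.388  0.922 -0.001] jaw yaw 67.15 w 59.8 F [-0.9 -0.7 -0.2] q6 -68.7
shift cm [ 7.97  0.04 -0.06] len 8.0
turn units 0.03 deg 0.2
```

View pics/w15.png

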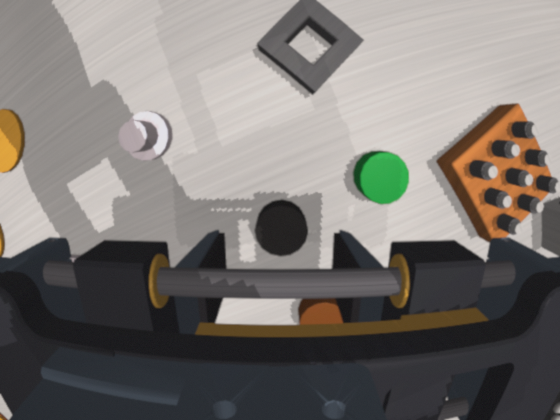

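The black wide pad is at about (282,229), between green (382,178) and brown (320,310). Working out its position next.

```bash
python3 - <<'E'
from h import *
im=cv2.imread("pics/w15.png")
b=cv2.convertScaleAbs(im[185:270,235:330],alpha=2.5,beta=0)
cv2.imwrite("pics/w15c.png",cv2.resize(b,None,fx=6,fy=6,interpolation=cv2.INTER_CUBIC))
E
```

```text
(no output)
```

View pics/w15c.png

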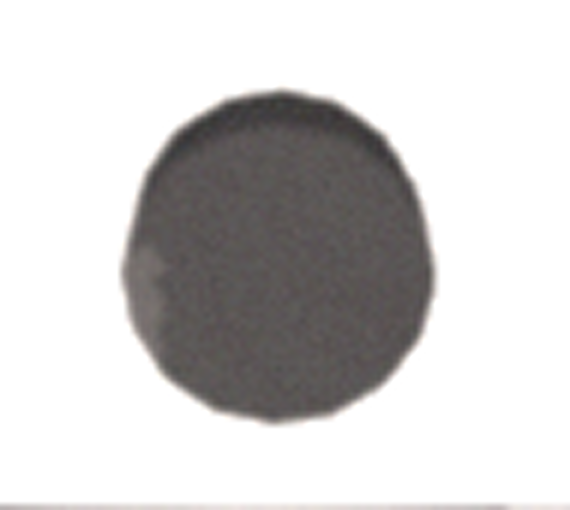

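```bash
python3 - <<'E'
from h import *
d=np.load("pics/w15.npz");M=R.from_euler("xyz",d["rot"],degrees=True).as_matrix();p=d["pos"]
rel=lambda u,v,z:(M.T@(wpix2w(235+(u-2.5)/6,185+(v-2.5)/6,z,p,d["rot"])-p)).round(2)[1:]
print(rel(123,272,25),rel(435,272,25),rel(280,122,25),rel(280,420,25))
go([544,-3,30],67)
E
```

```text
[-17.56  -0.02] [20.69 -0.05] [  1.63 -18.79] [ 1.73 19.26]
t 17.28 pos [545.   -4.1 110.3] tool x [-0. -0. -1.] y [ 0.389  0.921 -0.   ] jaw yaw 67.1 w 59.7 F [-0.4 -0.7 -0.4] q6 -68.7
shift cm [ 8.03  0.07 -0.14] len 8.0
turn units 0.02 deg 0.1
```

{"name": "jog_arm", "arguments": {"plan": [0.5,0.16,0.02,0,1.5,0,0,0,2,0,0,0,1.7,0,0,0,1.2,0,0,0,0.7,0,0,0,0.3,0,0,0,0,0,0,0,0,0,0,0]}}

```text
time_s: 18.03
ee_pos: [546.4, -2.7, 32.1]
ee_rot: [24.8, 89.9, 1.9]
force: [-0.1, -0.2, 0.2]
gripper_width: 60.2
```

```bash
python3 - <<'E'
from h import *
go([544,-3,31],67)
im=snap("w16")
b=cv2.convertScaleAbs(im,alpha=1.8,beta=0)
cv2.imwrite("pics/w16c.png",cv2.resize(b[150:350,160:400],None,fx=3,fy=3,interpolation=cv2.INTER_CUBIC))
E
```

```text
t 18.03 pos [546.4  -2.7  32.1] tool x [ 0.001  0.    -1.   ] y [0.39  0.921 0.001] jaw yaw 67.07 w 60.2 F [-0.1 -0.2  0.2] q6 -68.6
shift cm [ 0.11 -0.12 -0.21] len 0.3
turn units 0.01 deg 0.1
```

View pics/w16c.png

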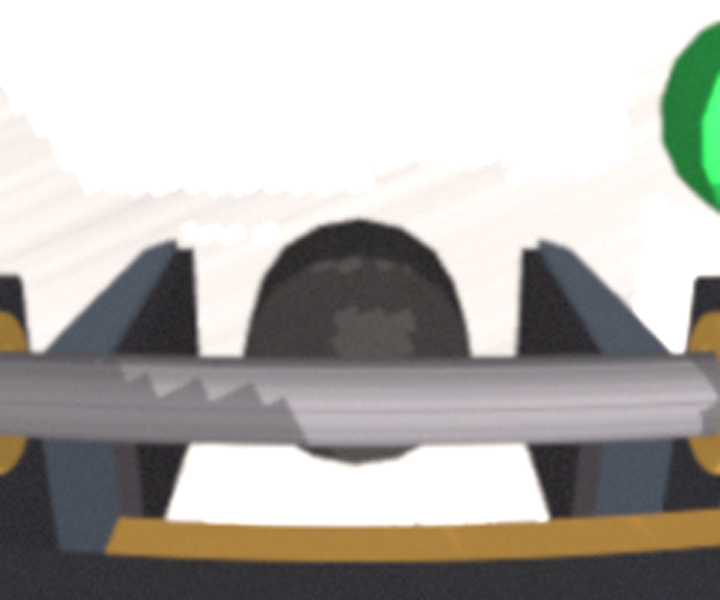

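```bash
python3 - <<'E'
from h import *
d=np.load("pics/w16.npz");M=R.from_euler("xyz",d["rot"],degrees=True).as_matrix();p=d["pos"]
rel=lambda u,v,z:(M.T@(wpix2w(160+(u-1)/3,150+(v-1)/3,z,p,d["rot"])-p)).round(2)[1:]
print(rel(357,258,25),rel(357,462,25),rel(246,350,25),rel(470,350,25),"bottom far",rel(357,220,0))
E
```

```text
[ -0.17 -19.8 ] [-0.16 17.99] [-18.87  -3.47] [18.87 -3.48] bottom far [ -0.19 -19.47]
```

{"name": "jog_arm", "arguments": {"plan": [0.08,0,-0.05,0,0,0,0,0,0,0,0,0,0,0,0,0,0,0,0,0,0,0,0,0], "claw": 2.8, "newtons": 18}}

```text
time_s: 18.58
ee_pos: [545.5, -2.1, 31.1]
ee_rot: [33.8, 90.0, 10.9]
force: [-0.2, 0.5, 1.7]
gripper_width: 39.4
```

```bash
python3 - <<'E'
from h import *
go([544,-3,31],67)
E
```

```text
t 18.58 pos [545.5  -2.1  31.1] tool x [ 0.001  0.    -1.   ] y [0.389 0.921 0.   ] jaw yaw 67.1 w 39.4 F [-0.2  0.5  1.7] q6 -68.5
shift cm [ 0.01 -0.14 -0.1 ] len 0.2
turn units 0.02 deg 0.1
```

{"name": "jog_arm", "arguments": {"plan": [-0.3,0,0,0,-0.8,0,0,0,-1.5,0,0,0,-2.5,0,0,0,-2.5,0,0,0,-2,0,0,0,-1,0,0,0,0,0,0,0]}}

```text
time_s: 19.25
ee_pos: [546.8, -2.2, 139.4]
ee_rot: [22.2, 89.7, -0.7]
force: [0.4, 0.2, -0.2]
gripper_width: 39.6
```

```bash
python3 - <<'E'
from h import *
go([559.8,-194.5,120],67)
E
```

```text
t 19.25 pos [546.8  -2.2 139.4] tool x [ 0.006 -0.    -1.   ] y [0.389 0.921 0.002] jaw yaw 67.1 w 39.6 F [ 0.4  0.2 -0.2] q6 -68.5
shift cm [  1.95 -17.21   8.67] len 19.4
turn units 0.02 deg 0.1
```

{"name": "jog_arm", "arguments": {"plan": [0,-0.8,0.4,0,0,-1.6,0.8,0,0.2,-2.2,1.13,0,0.3,-2.4,1.25,0,0.3,-2.4,1.25,0,0.3,-2.4,1.25,0,0.2,-2.4,1.25,0,0.2,-1.7,0.85,0,0,-0.9,0.45,0,0,-0.36,0.18,0,0,0,0,0,0,0,0,0]}}

```text
time_s: 20.25
ee_pos: [559.3, -193.8, 121.1]
ee_rot: [162.6, 89.9, 139.7]
force: [-0.4, 0.8, -0.3]
gripper_width: 39.7
```

```bash
python3 - <<'E'
from h import *
go([559.8,-194.5,67.1],67)
im=snap("w17")
b=cv2.convertScaleAbs(im,alpha=1.5,beta=0)
cv2.imwrite("pics/w17c.png",cv2.resize(b[130:330,160:400],None,fx=3,fy=3,interpolation=cv2.INTER_CUBIC))
E
```

```text
t 20.25 pos [ 559.3 -193.8  121.1] tool x [-0.001  0.001 -1.   ] y [0.389 0.921 0.   ] jaw yaw 67.1 w 39.7 F [-0.4  0.8 -0.3] q6 -87.4
shift cm [ 5.4  -0.05  0.08] len 5.4
turn units 0.02 deg 0.1
```

View pics/w17c.png

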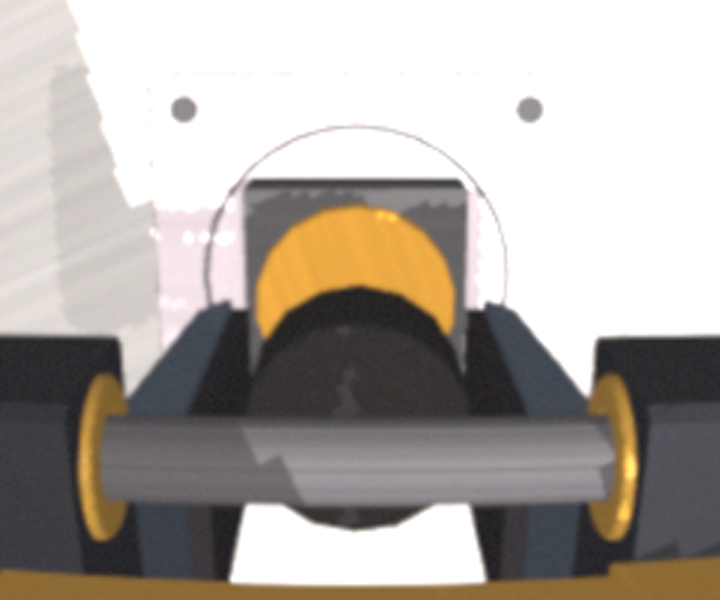

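{"name": "jog_arm", "arguments": {"plan": [0.3,-0.03,0.05,0,0.9,0,0,0,1.2,0,0,0,1,0,0,0,0.7,0,0,0,0.4,0,0,0,0.2,0,0,0,0,0,0,0,0,0,0,0]}}

```text
time_s: 21.05
ee_pos: [560.3, -195.1, 75.0]
ee_rot: [10.5, 90.0, -12.4]
force: [0.3, 0.2, 0.1]
gripper_width: 39.2
```

```bash
python3 - <<'E'
from h import *
go([559.8,-194.5,67.1],67)
im=snap("w18")
b=cv2.convertScaleAbs(im,alpha=1.5,beta=0)
cv2.imwrite("pics/w18c.png",cv2.resize(b[130:330,160:400],None,fx=3,fy=3,interpolation=cv2.INTER_CUBIC))
E
```

```text
t 21.05 pos [ 560.3 -195.1   75. ] tool x [ 0.001 -0.    -1.   ] y [0.389 0.921 0.   ] jaw yaw 67.1 w 39.2 F [0.3 0.2 0.1] q6 -87.4
shift cm [ 0.79  0.04 -0.07] len 0.8
turn units 0.02 deg 0.1
```

View pics/w18c.png

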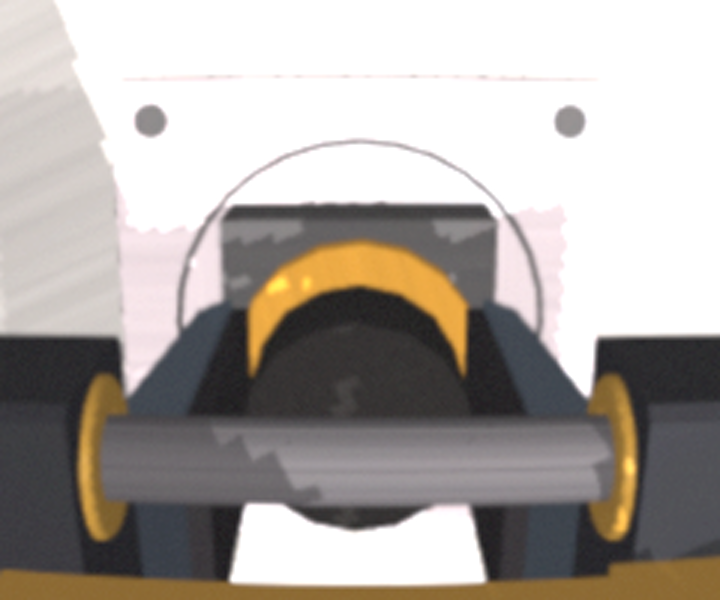

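```bash
python3 - <<'E'
from h import *
d=np.load("pics/w18.npz");M=R.from_euler("xyz",d["rot"],degrees=True).as_matrix();p=d["pos"]
rel=lambda u,v,z:(M.T@(wpix2w(160+(u-1)/3,130+(v-1)/3,z,p,d["rot"])-p)).round(2)[1:]
print("screws",rel(150,121,10),rel(570,121,10))
print("die far",rel(222,220,30),rel(497,220,30))
print("disc far",rel(358,244,36))
zb=p[2]-31.1
print("pad bot far",rel(358,289,zb),"top far",rel(358,325,zb+25),"top near",rel(357,527,zb+25),"LR",rel(249,420,zb+25),rel(469,420,zb+25))
E
```

```text
screws [-45.39 -46.43] [ 46.29 -46.49]
die far [-27.12 -28.35] [ 27.72 -28.38]
disc far [ -0.   -24.81]
pad bot far [ -0.   -17.99] top far [-1.000e-02 -1.891e+01] top near [-0.16 18.45] LR [-18.31  -2.05] [18.65 -2.06]
```

{"name": "jog_arm", "arguments": {"plan": [0.2,0.03,-0.08,0,0.25,0,0,0,0.15,0,0,0,0,0,0,0,0,0,0,0]}}

```text
time_s: 21.52
ee_pos: [559.4, -194.4, 68.6]
ee_rot: [156.5, 90.0, 133.6]
force: [-0.1, 0.4, -0.1]
gripper_width: 39.1
```

{"name": "jog_arm", "arguments": {"plan": [0.06,0,0,0,0.04,0,0,0,0,0,0,0]}}

```text
time_s: 21.77
ee_pos: [559.4, -194.4, 67.7]
ee_rot: [138.5, 90.0, 115.6]
force: [-0.1, -1.0, -0.6]
gripper_width: 39.7
```

{"name": "jog_arm", "arguments": {"plan": [0.05,0,0,0,0,0,0,0,0,0,0,0]}}

```text
time_s: 22.02
ee_pos: [559.4, -194.4, 67.2]
ee_rot: [107.6, 90.0, 84.7]
force: [0.0, 0.0, 0.8]
gripper_width: 39.6
```

{"name": "jog_arm", "arguments": {"plan": [0.03,0,0,0,0,0,0,0,0,0,0,0]}}

```text
time_s: 22.27
ee_pos: [559.5, -194.4, 67.2]
ee_rot: [24.1, 90.0, 1.2]
force: [-0.1, 0.2, 1.5]
gripper_width: 39.7
```

```bash
python3 - <<'E'
from h import *
go([559.8,-194.5,67.1],67)
im=snap("w19")
b=cv2.convertScaleAbs(im,alpha=1.5,beta=0)
cv2.imwrite("pics/w19c.png",cv2.resize(b[130:330,160:400],None,fx=3,fy=3,interpolation=cv2.INTER_CUBIC))
E
```

```text
t 22.27 pos [ 559.5 -194.4   67.2] tool x [ 0.  0. -1.] y [0.389 0.921 0.   ] jaw yaw 67.1 w 39.7 F [-0.1  0.2  1.5] q6 -87.4
shift cm [0.01 0.01 0.03] len 0.0
turn units 0.02 deg 0.1
```

View pics/w19c.png

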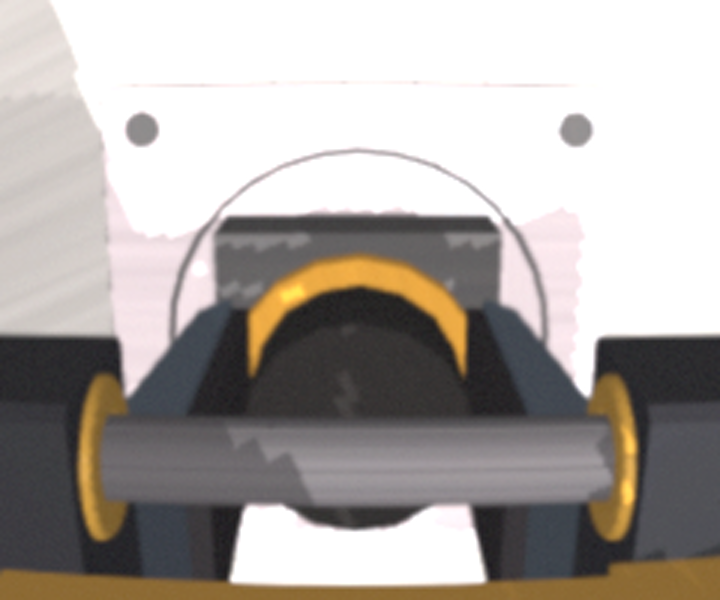

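```bash
python3 - <<'E'
from h import *
d=np.load("pics/w19.npz");M=R.from_euler("xyz",d["rot"],degrees=True).as_matrix();p=d["pos"]
rel=lambda u,v,z:(M.T@(wpix2w(160+(u-1)/3,130+(v-1)/3,z,p,d["rot"])-p)).round(2)[1:]
print("screws",rel(142,130,10),rel(576,130,10))
print("die far",rel(216,234,30),rel(501,234,30),"disc far",rel(358,259,36),"pad far bottom",rel(358,290,36))
E
```

```text
screws [-45.51 -45.31] [ 45.93 -45.37]
die far [-27.25 -27.2 ] [ 27.44 -27.22] disc far [ -0.   -23.74] pad far bottom [ -0.   -17.78]
```

Contact is light (+1.5 N) and the pad is centred to about 1 mm or better. Release.

{"name": "jog_arm", "arguments": {"plan": [0,0,0,0,0,0,0,0,0,0,0,0,0,0,0,0], "claw": 6}}

```text
time_s: 22.65
ee_pos: [559.4, -194.4, 66.8]
ee_rot: [149.4, 90.0, 126.5]
force: [-0.3, -0.6, -0.4]
gripper_width: 59.6
```

{"name": "jog_arm", "arguments": {"plan": [-0.5,0,0,0,-1.5,0,0,0,-2.5,0,0,0,-3,0,0,0,-2.5,0,0,0,-1.5,0,0,0,-0.5,0,0,0,0,0,0,0,0,0,0,0]}}

```text
time_s: 23.4
ee_pos: [558.9, -194.3, 186.2]
ee_rot: [178.9, 89.9, 156.0]
force: [-0.6, 0.7, -0.0]
gripper_width: 59.8
```

```bash
python3 - <<'E'
from h import *
go([437,-75,140],67)
im=snap("w20")
b=cv2.convertScaleAbs(im,alpha=1.3,beta=0)
cv2.imwrite("pics/w20c.png",cv2.resize(b[140:290,190:370],None,fx=4,fy=4,interpolation=cv2.INTER_CUBIC))
cv2.imwrite("pics/w20p.png",cv2.resize(im[0:120,290:450],None,fx=5,fy=5,interpolation=cv2.INTER_CUBIC))
E
```

```text
t 23.4 pos [ 558.9 -194.3  186.2] tool x [-0.001  0.    -1.   ] y [0.389 0.921 0.   ] jaw yaw 67.1 w 59.8 F [-0.6  0.7 -0. ] q6 -87.4
shift cm [  4.64   6.24 -15.87] len 17.7
turn units 0.02 deg 0.1
```

View pics/w20c.png

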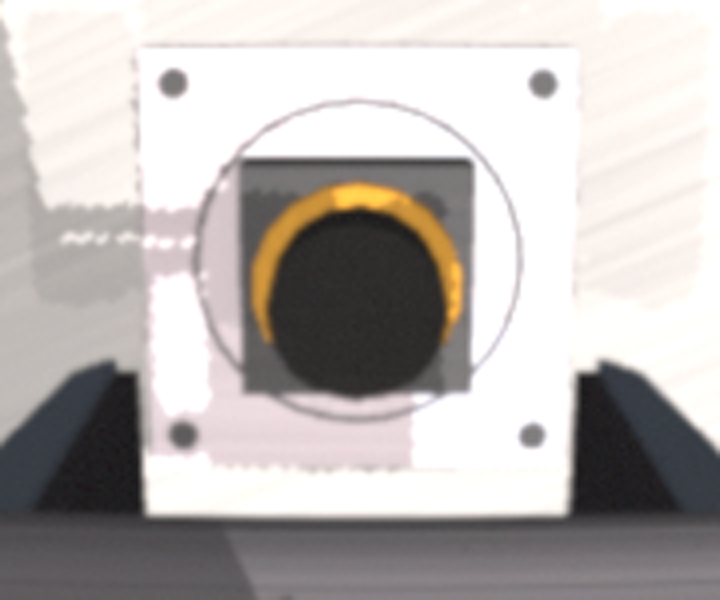

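View pics/w20p.png

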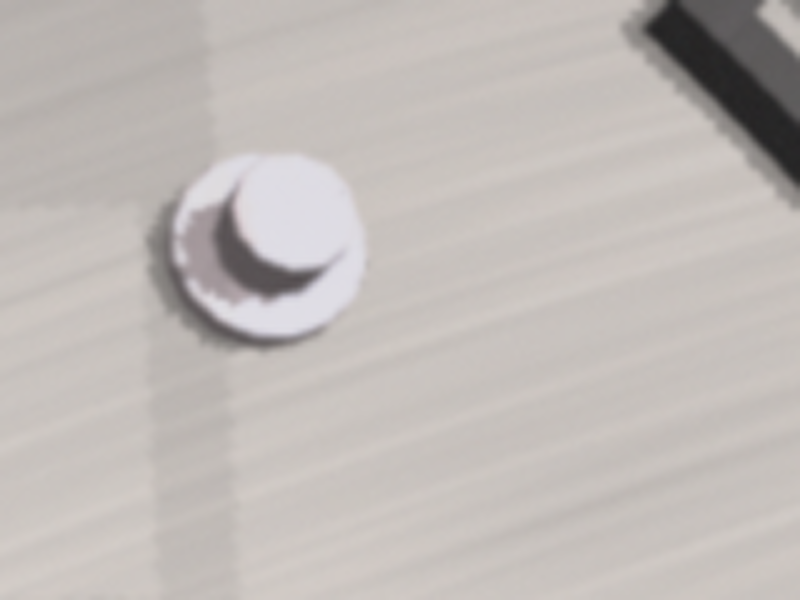

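```bash
python3 - <<'E'
from h import *
f=lambda u,v,z:pw("w20",190+(u-1.5)/4,140+(v-1.5)/4,z)
S=np.array([f(u,v,10) for u,v in((173,83),(543,83),(532,435),(183,435))]);print("plate",S.mean(0).round(2))
D=np.array([f(u,v,30) for u,v in((241,166),(473,166),(470,390),(244,390))]);print("die",D.mean(0).round(2))
W=np.array([f(u,v,61) for u,v in((268,304),(447,304))]);print("pad y",W.mean(0).round(2),np.linalg.norm(W[0]-W[1]).round(1))
W=np.array([f(u,v,61) for u,v in((357,218),(357,396))]);print("pad top z-dir",W.mean(0).round(2),np.linalg.norm(W[0]-W[1]).round(1))
W=np.array([f(u,v,36) for u,v in((252,285),(462,285))]);print("disc y",W.mean(0).round(2),np.linalg.norm(W[0]-W[1]).round(1))
g=lambda u,v,z:pw("w20",290+(u-2)/5,(v-2)/5,z)
print("pusher top",g(298,212,36).round(1),"foot",g(268,245,12).round(1))
go([438,-75,130],67)
E
```

```text
plate [ 559.8 -194.5   10. ]
die [ 559.5  -194.58   30.  ]
pad y [ 557.95 -193.81   61.  ] 38.3
pad top z-dir [ 558.83 -194.29   61.  ] 39.2
disc y [ 559.32 -194.5    36.  ] 48.9
pusher top [437.5 -73.1  36. ] foot [437.2 -74.1  12. ]
t 23.45 pos [ 558.6 -194.1  185.6] tool x [-0.002  0.001 -1.   ] y [0.389 0.921 0.   ] jaw yaw 67.1 w 60.1 F [-1.1  0.5 -0.4] q6 -87.4
shift cm [  5.6    6.28 -15.73] len 17.8
turn units 0.02 deg 0.1
```

{"name": "jog_arm", "arguments": {"plan": [0.2,0.3,-0.8,0,0.6,0.6,-1.5,0,1,0.8,-2,0,1,0.9,-2.2,0,1,0.9,-2.2,0,1,0.9,-2.2,0,1,0.8,-2,0,0.8,0.6,-1.6,0,0.6,0.4,-1,0,0.3,0.18,-0.45,0,0,0,0,0,0,0,0,0], "claw": 5}}

```text
time_s: 24.45
ee_pos: [437.4, -73.6, 111.7]
ee_rot: [-156.7, 90.0, -179.6]
force: [-0.7, 0.1, 0.2]
gripper_width: 50.2
```

```bash
python3 - <<'E'
from h import *
go([437.3,-73.6,39],67)
im=snap("w21")
cv2.imwrite("pics/w21c.png",cv2.resize(im[150:330,160:400],None,fx=3,fy=3,interpolation=cv2.INTER_CUBIC))
E
```

```text
t 24.45 pos [437.4 -73.6 111.7] tool x [-0. -0. -1.] y [ 0.389  0.921 -0.   ] jaw yaw 67.11 w 50.2 F [-0.7  0.1  0.2] q6 -78.1
shift cm [ 7.27 -0.01 -0.01] len 7.3
turn units 0.02 deg 0.1
```

View pics/w21c.png

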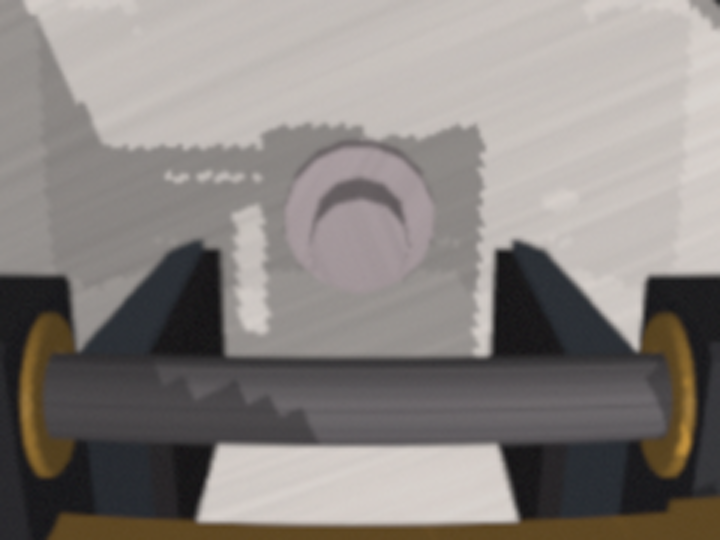

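```bash
python3 - <<'E'
from h import *
d=np.load("pics/w21.npz");M=R.from_euler("xyz",d["rot"],degrees=True).as_matrix();p=d["pos"]
rel=lambda u,v,z:(M.T@(wpix2w(160+(u-1)/3,150+(v-1)/3,z,p,d["rot"])-p)).round(2)[1:]
print("foot L,R",rel(286,217,12),rel(434,217,12),"far/near",rel(360,145,12),rel(360,292,12))
print("stem L,R",rel(312,245,36),rel(408,245,36),"far/near",rel(360,197,36),rel(360,293,36))
go([437.3,-73.6,39],67)
E
```

```text
foot L,R [-18.65  -2.06] [19.75 -2.08] far/near [  0.53 -21.03] [ 0.57 18.48]
stem L,R [-10.81  -1.62] [11.8  -1.63] far/near [  0.48 -13.26] [ 0.51 10.34]
t 24.5 pos [438.  -73.9 112. ] tool x [ 0.001 -0.    -1.   ] y [0.389 0.921 0.   ] jaw yaw 67.1 w 50.1 F [0.5 0.1 0.8] q6 -78.1
shift cm [ 7.3  -0.   -0.08] len 7.3
turn units 0.02 deg 0.1
```

{"name": "jog_arm", "arguments": {"plan": [0.4,0.05,-0.13,0,1.3,0,0,0,1.8,0,0,0,1.6,0,0,0,1,0,0,0,0.6,0,0,0,0.3,0,0,0,0.1,0,0,0,0,0,0,0,0,0,0,0]}}

```text
time_s: 25.33
ee_pos: [436.9, -72.8, 41.4]
ee_rot: [15.4, 89.9, -7.5]
force: [0.1, -0.7, 0.2]
gripper_width: 50.0
```

```bash
python3 - <<'E'
from h import *
go([437.3,-73.6,40],67)
im=snap("w22")
cv2.imwrite("pics/w22c.png",cv2.resize(im[150:330,160:400],None,fx=3,fy=3,interpolation=cv2.INTER_CUBIC))
E
```

```text
t 25.33 pos [436.9 -72.8  41.4] tool x [ 0.001 -0.    -1.   ] y [0.389 0.921 0.   ] jaw yaw 67.09 w 50.0 F [ 0.1 -0.7  0.2] q6 -78.0
shift cm [ 0.14 -0.06  0.07] len 0.2
turn units 0.01 deg 0.1
```

View pics/w22c.png

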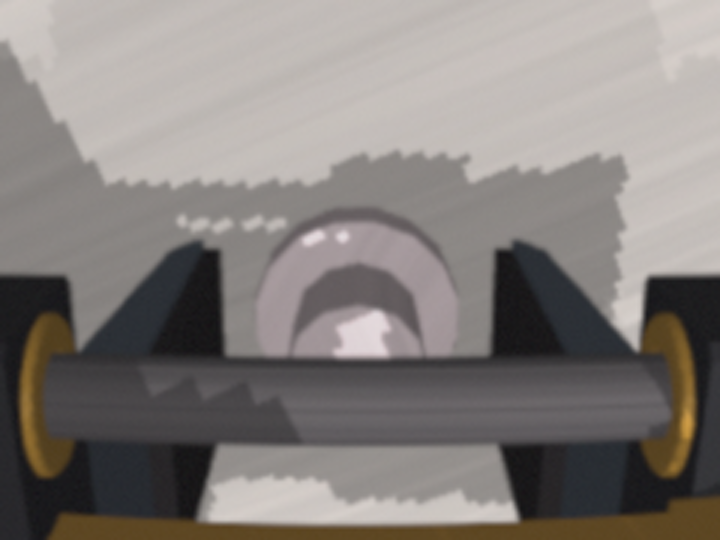

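```bash
python3 - <<'E'
from h import *
d=np.load("pics/w22.npz");M=R.from_euler("xyz",d["rot"],degrees=True).as_matrix();p=d["pos"]
rel=lambda u,v,z:(M.T@(wpix2w(160+(u-1)/3,150+(v-1)/3,z,p,d["rot"])-p)).round(2)[1:]
print("foot far top",rel(358,222,12),"bottom far",rel(358,208,0),"L/R",rel(256,315,12),rel(459,315,12))
print("stem far top",rel(358,304,36),"LR",rel(291,350,36),rel(424,350,36), "stem base far",rel(358,265,12))
go([437.3,-73.6,40],67)
E
```

```text
foot far top [ -0.  -19.8] bottom far [  0.  -19.4] L/R [-19.45  -1.38] [19.27 -1.39]
stem far top [-1.000e-02 -1.244e+01] LR [-11.13  -4.24] [10.97 -4.25] stem base far [  0.   -11.47]
t 25.38 pos [436.9 -72.7  41.5] tool x [ 0.001 -0.    -1.   ] y [0.389 0.921 0.   ] jaw yaw 67.09 w 49.8 F [ 0.5 -0.3 -0. ] q6 -78.0
shift cm [ 0.15 -0.06  0.08] len 0.2
turn units 0.02 deg 0.1
```

{"name": "jog_arm", "arguments": {"plan": [0.1,0,-0.03,0,0,0,0,0,0,0,0,0,0,0,0,0,0,0,0,0,0,0,0,0,0,0,0,0,0,0,0,0], "claw": 1.2, "newtons": 28}}

```text
time_s: 26.05
ee_pos: [436.1, -72.5, 40.0]
ee_rot: [39.6, 90.0, 16.7]
force: [-0.9, 0.4, 2.0]
gripper_width: 23.2
```

```bash
python3 - <<'E'
from h import *
go([437.3,-73.6,40],67)
E
```

```text
t 26.05 pos [436.1 -72.5  40. ] tool x [ 0.  0. -1.] y [0.389 0.921 0.   ] jaw yaw 67.1 w 23.2 F [-0.9  0.4  2. ] q6 -78.0
shift cm [ 0.   -0.06  0.15] len 0.2
turn units 0.02 deg 0.1
```

{"name": "jog_arm", "arguments": {"plan": [-0.2,0,0,0,-0.7,0,0,0,-1.5,0,0,0,-2.5,0,0,0,-2.5,0,0,0,-2,0,0,0,-1,0,0,0,0,0,0,0,0,0,0,0]}}

```text
time_s: 26.8
ee_pos: [436.0, -72.5, 144.3]
ee_rot: [18.0, 89.9, -4.9]
force: [0.1, 0.8, -2.7]
gripper_width: 23.2
```

```bash
python3 - <<'E'
from h import *
go([559.2,-194.4,140],67)
E
```

```text
t 26.8 pos [436.  -72.5 144.3] tool x [ 0.001 -0.    -1.   ] y [0.389 0.921 0.   ] jaw yaw 67.1 w 23.2 F [ 0.1  0.8 -2.7] q6 -78.0
shift cm [ 0.44 -6.44 16.1 ] len 17.3
turn units 0.02 deg 0.1
```

{"name": "jog_arm", "arguments": {"plan": [0,-0.3,0.75,0,0,-0.6,1.5,0,0,-0.8,2,0,0,-0.9,2.25,0,0,-0.9,2.25,0,0,-0.9,2.25,0,0,-0.8,2,0,0,-0.6,1.5,0,0,-0.4,1,0,0,-0.24,0.6,0,0,0,0,0,0,0,0,0]}}

```text
time_s: 27.8
ee_pos: [558.6, -194.1, 143.1]
ee_rot: [174.0, 89.9, 151.1]
force: [-0.1, 0.9, -1.3]
gripper_width: 23.0
```

{"name": "jog_arm", "arguments": {"plan": [0.5,0,0,0,1,0,0,0,1,0,0,0,0.6,0,0,0,0.2,0,0,0,0,0,0,0,0,0,0,0]}}

```text
time_s: 28.38
ee_pos: [559.3, -194.4, 110.8]
ee_rot: [142.7, 90.0, 119.8]
force: [0.5, 0.4, -0.2]
gripper_width: 23.3
```

```bash
python3 - <<'E'
from h import *
go([559.2,-194.4,101],67)
im=snap("w23")
b=cv2.convertScaleAbs(im,alpha=1.6,beta=0)
cv2.imwrite("pics/w23c.png",cv2.resize(b[130:330,160:400],None,fx=3,fy=3,interpolation=cv2.INTER_CUBIC))
E
```

```text
t 28.38 pos [ 559.3 -194.4  110.8] tool x [-0.  0. -1.] y [0.389 0.921 0.   ] jaw yaw 67.1 w 23.3 F [ 0.5  0.4 -0.2] q6 -87.4
shift cm [ 0.98 -0.   -0.01] len 1.0
turn units 0.02 deg 0.1
```

View pics/w23c.png

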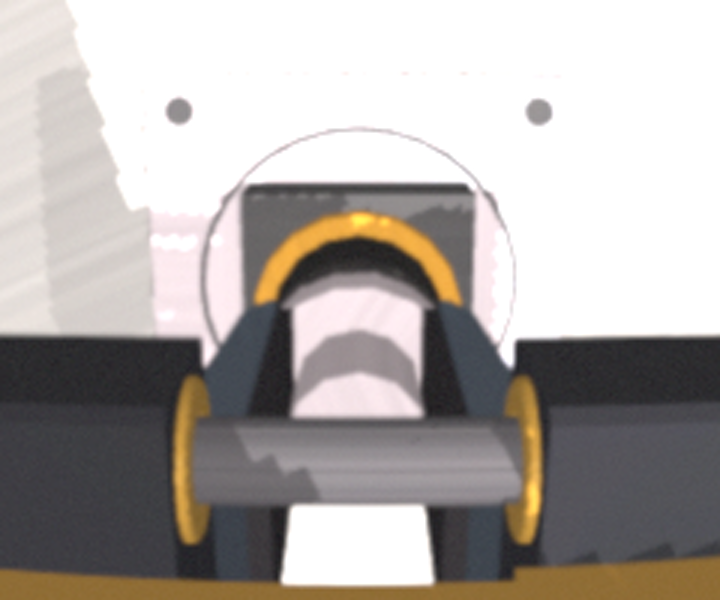

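```bash
python3 - <<'E'
from h import *
d=np.load("pics/w23.npz");M=R.from_euler("xyz",d["rot"],degrees=True).as_matrix();p=d["pos"]
rel=lambda u,v,z:(M.T@(wpix2w(160+(u-1)/3,130+(v-1)/3,z,p,d["rot"])-p)).round(2)[1:]
zb=p[2]-40
print("screws",rel(179,111,10),rel(539,111,10),"disc far",rel(358,214,36),"pad bot far",rel(358,239,36))
print("foot bot far",rel(358,274,zb),"foot top far",rel(358,290,zb+12))
print("die",rel(243,195,30),rel(475,195,30))
b=cv2.imread("pics/w23.png")
cv2.imwrite("pics/w23d.png",cv2.resize(cv2.convertScaleAbs(b[190:270,235:325],alpha=2.2,beta=0),None,fx=7,fy=7,interpolation=cv2.INTER_CUBIC))
E
```

```text
screws [-45.5  -45.34] [ 46.04 -45.39] disc far [ 1.000e-02 -2.362e+01] pad bot far [ 1.000e-02 -1.775e+01]
foot bot far [  0.   -18.55] foot top far [ -0.   -18.66]
die [-27.06 -27.03] [ 27.56 -27.06]
```

View pics/w23d.png

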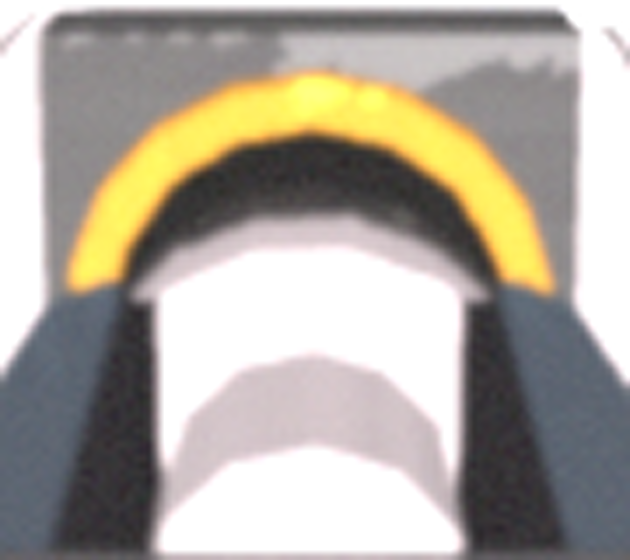

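{"name": "jog_arm", "arguments": {"plan": [0.2,0.01,0.05,0,0.3,0,0,0,0.2,0,0,0,0.1,0,0,0,0,0,0,0,0,0,0,0]}}

```text
time_s: 28.93
ee_pos: [559.7, -194.6, 102.8]
ee_rot: [156.1, 90.0, 133.1]
force: [-0.5, -0.7, -1.7]
gripper_width: 22.9
```

{"name": "jog_arm", "arguments": {"plan": [0.06,0,0,0,0,0,0,0,0,0,0,0]}}

```text
time_s: 29.18
ee_pos: [559.8, -194.6, 102.3]
ee_rot: [79.9, 90.0, 57.0]
force: [0.3, -0.2, -1.8]
gripper_width: 23.2
```

{"name": "jog_arm", "arguments": {"plan": [0.05,0,0,0,0,0,0,0,0,0,0,0]}}

```text
time_s: 29.43
ee_pos: [559.8, -194.6, 101.8]
ee_rot: [123.6, 90.0, 100.7]
force: [-0.9, -0.6, -1.4]
gripper_width: 23.2
```

{"name": "jog_arm", "arguments": {"plan": [0.05,0,0,0,0,0,0,0,0,0,0,0]}}

```text
time_s: 29.68
ee_pos: [559.8, -194.6, 101.3]
ee_rot: [139.6, 90.0, 116.7]
force: [-0.4, 0.2, -2.6]
gripper_width: 23.4
```

{"name": "jog_arm", "arguments": {"plan": [0.04,0,0,0,0,0,0,0,0,0,0,0]}}

```text
time_s: 29.93
ee_pos: [559.9, -194.6, 101.1]
ee_rot: [24.0, 90.0, 1.1]
force: [-0.2, -0.4, -0.3]
gripper_width: 23.1
```

```bash
python3 - <<'E'
from h import *
go([559.5,-194.5,101],67)
b=snap("w24")
cv2.imwrite("pics/w24d.png",cv2.resize(cv2.convertScaleAbs(b[190:270,235:325],alpha=2.2,beta=0),None,fx=7,fy=7,interpolation=cv2.INTER_CUBIC))
E
```

```text
t 29.93 pos [ 559.9 -194.6  101.1] tool x [ 0.  0. -1.] y [0.389 0.921 0.   ] jaw yaw 67.1 w 23.1 F [-0.2 -0.4 -0.3] q6 -87.4
shift cm [ 0.01 -0.01 -0.04] len 0.0
turn units 0.02 deg 0.1
```

View pics/w24d.png

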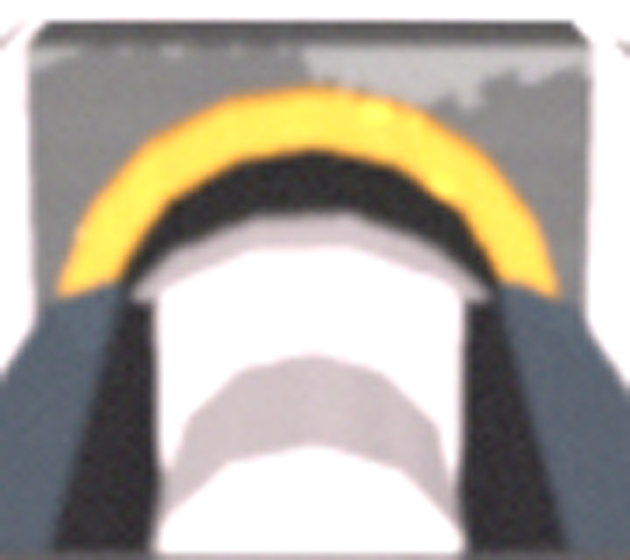

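{"name": "jog_arm", "arguments": {"plan": [0.03,0,0,0,0,0,0,0,0,0,0,0]}}

```text
time_s: 30.23
ee_pos: [559.9, -194.6, 101.1]
ee_rot: [10.4, 90.0, -12.5]
force: [-2.0, 0.4, 3.7]
gripper_width: 23.5
```

```bash
python3 - <<'E'
from h import *
d=np.load("pics/w24.npz");M=R.from_euler("xyz",d["rot"],degrees=True).as_matrix();p=d["pos"]
rel=lambda u,v,z:(M.T@(wpix2w(235+(u-3)/7,190+(v-3)/7,z,p,d["rot"])-p)).round(2)[1:]
print("foot bot",rel(312,215,61),"foot top",rel(312,248,73),"pad bot",rel(312,152,36),"disc",rel(312,88,36),"die",rel(312,45,30))
go([559.5,-194.5,101],67)
E
```

```text
foot bot [  0.08 -18.96] foot top [  0.08 -19.4 ] pad bot [  0.1 -18.6] disc [  0.1  -24.77] die [  0.1  -27.78]
t 30.23 pos [ 559.9 -194.6  101.1] tool x [ 0. -0. -1.] y [0.389 0.921 0.   ] jaw yaw 67.1 w 23.5 F [-2.   0.4  3.7] q6 -87.4
shift cm [ 0.01 -0.   -0.04] len 0.0
turn units 0.02 deg 0.1
```

The foot and pad edges agree within 0.5 mm and contact is light at +3.7 N. Release straight and rise.

{"name": "jog_arm", "arguments": {"plan": [0,0,0,0,0,0,0,0,0,0,0,0,0,0,0,0], "claw": 5}}

```text
time_s: 30.57
ee_pos: [559.8, -194.6, 100.4]
ee_rot: [127.8, 90.0, 104.9]
force: [0.3, -0.8, 0.2]
gripper_width: 47.0
```

{"name": "jog_arm", "arguments": {"plan": [-0.3,0,0,0,-1,0,0,0,-2,0,0,0,-2.5,0,0,0,-2.5,0,0,0,-1.5,0,0,0,-0.5,0,0,0,0,0,0,0,0,0,0,0]}}

```text
time_s: 31.32
ee_pos: [559.4, -194.4, 203.3]
ee_rot: [174.3, 90.0, 151.4]
force: [0.2, -0.2, 0.3]
gripper_width: 49.8
```

```bash
python3 - <<'E'
from h import *
go([559.5,-194.5,101],67)
im=snap("w25")
b=cv2.convertScaleAbs(im,alpha=1.3,beta=0)
cv2.imwrite("pics/w25c.png",cv2.resize(b[140:290,190:370],None,fx=4,fy=4,interpolation=cv2.INTER_CUBIC))
cv2.imwrite("pics/w25s.png",env.grab_frame("scene")[:,:,::-1])
E
```

```text
t 31.32 pos [ 559.4 -194.4  203.3] tool x [-0.001  0.    -1.   ] y [0.389 0.921 0.   ] jaw yaw 67.09 w 49.8 F [ 0.2 -0.2  0.3] q6 -87.4
shift cm [10.23 -0.    0.02] len 10.2
turn units 0.02 deg 0.1
```

View pics/w25c.png

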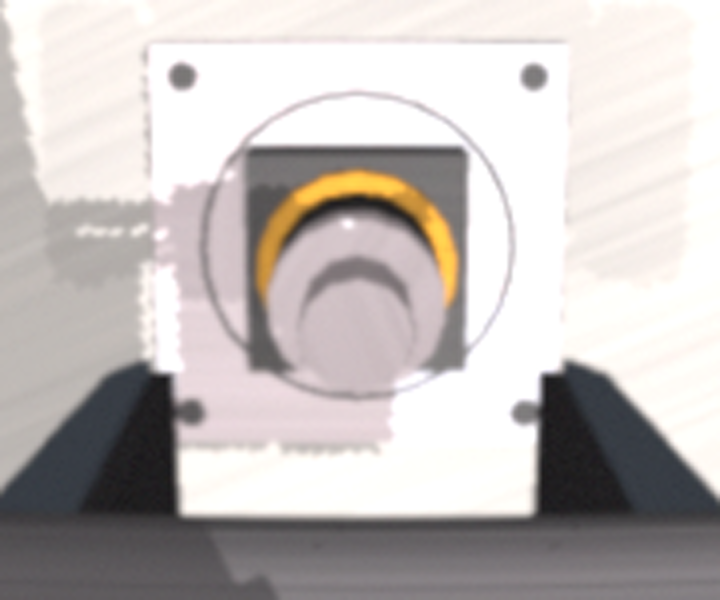

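View pics/w25s.png

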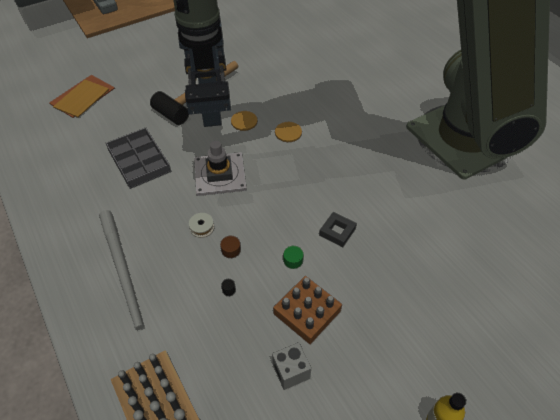

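```bash
python3 - <<'E'
from h import *
f=lambda u,v,z:pw("w25",190+(u-1.5)/4,140+(v-1.5)/4,z)
print("stem top",np.mean([f(u,v,97) for u,v in((299,335),(416,335),(357,278),(357,396))],0).round(1),"foot y",((f(267,300,73)+f(447,300,73))/2).round(1))
print("plate-far screws",((f(182,76,10)+f(534,76,10))/2).round(1),"die far mid",((f(247,155,30)+f(468,155,30))/2).round(1),"foot far",f(357,213,73).round(1),"disc far",f(357,172,36).round(1))
im=env.grab_frame("scene")[:,:,::-1]
cv2.imwrite("pics/s26.png",cv2.resize(im[110:210,170:270],None,fx=6,fy=6,interpolation=cv2.INTER_CUBIC))
E
```

```text
stem top [ 560.4 -194.9   97. ] foot y [ 558.8 -194.2   73. ]
plate-far screws [ 517.6 -176.6   10. ] die far mid [ 534.5 -183.9   30. ] foot far [ 541.1 -186.8   73. ] disc far [ 537.7 -185.3   36. ]
```

View pics/s26.png

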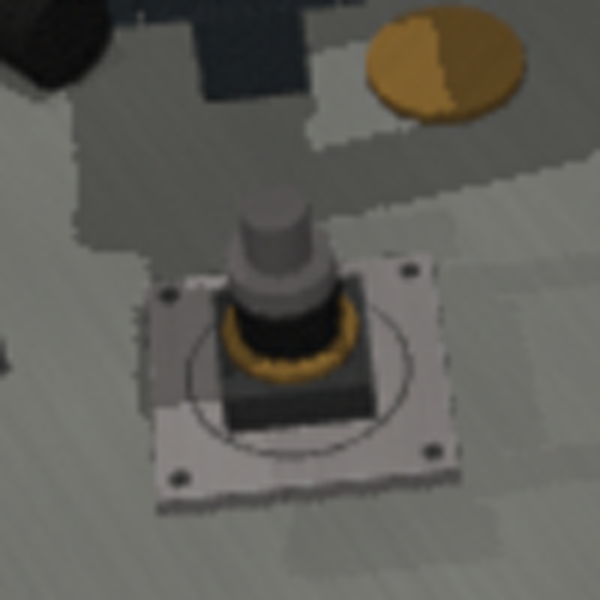

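The stack stands straight: die, disc, pad, then the pusher with its foot down. The gripper is clear above it. Handing in.

```bash
python3 -c "
from workcell import env
print(env.job_done());print(env.state()['time_s'])"
```

```text
the job is handed in; nothing more can be done
None
the job is handed in; nothing more can be done
```

The stack is built on the plate in the order asked: round-holed die, 50 mm brass disc, wide black pad, then the pusher with its foot down. I lowered each piece until contact was felt at about 6 N or less, then let go before fetching the next. The job was handed in at about 31.5 s.

**Centring:** the last wrist-camera checks put the die and disc within about 0.3 mm of the plate's centre. The pad is within about 1 mm of the disc, and the pusher within about 1 mm of the stack. The pad and pusher readings varied by up to about 1.5 mm depending on which edge I used.

**Last pictures:** the stack stood upright with the gripper about 80 mm clear of it. The square-holed die, narrow pad and spool were where they started, as were the brown and green pads and the larger discs.

**One disagreement:** the gripper read about 48.5 mm on the disc instead of 50 mm. The camera gave 48–49.4 mm for it (readings run about 2% small) and about 65 mm for the other two discs, so it is the right one.

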